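# Open the cabin heater's fuse box with its T-key

### The arm

A 7-joint arm with a two-finger parallel gripper is mounted at the origin on the work surface. World frame = base frame: x ahead of the robot, y to its left, z up, the work surface at z = 0. Lengths are in m, angles in rad, forces in N, time in s.
With the tool pointing down it reaches from about 0.4 to 0.925 m from the base axis. Payload 5.6 kg.
Tool frame: the origin (TCP) lies at the very end of the fingers, on their centre line; the grasp point (between the pads) lies 19 mm behind it; z points along the fingers, y is the line along which they close (so a half turn about z gives the same grasp; the last joint's range is limited). The gripper opens to 85 mm and grips with 20 to 120 N. Pads are 22 mm wide; open, the fingers measure 114 mm over their backs; the gripper's body (76 mm by 85 mm) begins 54 mm behind the grasp point. The pads swing forward as they close: fully open they stand 13 mm farther back than shut.
Start: joints at [-1.366, 0.468, -0.012, 1.603, 0.006, 1.071, -0.056], TCP at [0.159, 0.63, 0.231] pointing down, gripper open.
Joint ranges: [-2.53, 2.53], [-0.31, 2.02], [-1.57, 1.55], [0.28, 2.44], [-1.29, 4.43], [0.15, 1.84], [-2.92, 2.92]. Speed limits (rad/s): [2.57, 2.57, 3.14, 3.14, 3.14, 3.14, 3.14].

### API

Orientations are given as a unit quaternion [x, y, z, w].
In Python, from station import ctrl gives the robot as it stands.
- The arm moves only by the tool move_arm, never from a script. Its argument "plan" is a list of rows, each an object of numbers: "gripper": the opening, from -1 (shut) to 1 (fully open); "dx", "dy", "dz": the shift along the tool's x, y, z each as a share of 0.15 m, from -1 to 1; "wx", "wy", "wz": the turn, a rotation vector about the tool's x, y, z each as a share of 0.08 rad, from -1 to 1. A call has 1 to 5 rows; each row shifts and turns the commanded pose from where the row before left it, along the tool's axes as they then stand; what a row does not reach is not made up. A row lasts 1/10 s, in which the tool goes at most 50 mm and 8.59 degrees, less where a joint would pass 70% of its speed; a pose out of reach is approached as far as the arm can. A call with a number of a shift or a turn outside -1 to 1 is refused whole. A call with a gripper value outside its range is refused whole. The fingers move at their own pace and stop on an object; "force" is the grip in N (left out, the last holds). Time passes only in rows, so rows that do not move let the fingers close. It gives the time, the measured TCP pose, the force, the opening and the grip force at its end, in the units of the state.
- ctrl.get_state(): the state, without advancing time (a new reading comes with each control period).
- ctrl.grab_frame(name): name is "side" or "top"; returns a dict with "img" (400x640x3 uint8, red, green, blue), "range_z" (400x640 float32, m along the optical axis (not along the pixel's ray), 0 where there is no reading), "intrinsics" (3x3 intrinsics, pixels), "extrinsics" (4x4, takes a point from world to camera coordinates). Camera axes: x right, y up, looking along -z (the intrinsics and any distortion apply to the point x, -y, -z); pixel columns grow to the right and rows downward; lengths in m; the calibration is good to about 2 mm. A picture is of the moment at which its call begins.
- ctrl.close_job(): hands the job in; it is judged then, once.
The state is a dict: "time_s": time; "joint_pos": joint angles; "dq": joint speeds; "joint_efforts": joint torques, N m; "tcp_pos": TCP position; "ee_rot": TCP orientation; "wrist_force": force on the tool from outside, world axes, zero at the start; "ft_torque": the same for the moment, N m; "finger_gap": finger opening in m; "finger_force": force on a finger pad.
Only numpy, scipy, OpenCV 4.12 (cv2) and the standard library are available. Lean on these libraries where they do the work, as an engineer would, in place of code of your own. Each camera call takes 0.05 s, during which the arm holds its last target. There are 200 camera calls.

### The job

Open the heater's fuse box: take the red T-key and with it, not with the fingers, turn both captive brass screws on the box anticlockwise until they stop, then stand the key upright on its cork coaster again. Only then lift the blue lid off by its black knob and set it down flat, right way up, in the middle of the black mat, without dropping it. Leave the heater knob, egg cup, carabiner and ear defenders alone.

Things in the scene. Friction and masses are not known exactly. Their poses are not given: they have to be found in the camera images.
- fusebox: Grey plastic fuse box, fixed to the table, 100 mm (its x) by 172 mm (its y) by 50 mm high. Origin: centre of its underside. Its middle is an open well covered by the blue lid; a solid block at each end (+y and -y) carries one captive screw, 63 mm from the centre.
- lid: Loose blue lid: plate 98 (x) by 106 (y) by 6 mm over a plug 85 by 97 by 10 mm that sits in the box's well, 1.5 mm play. Origin: centre of the plug's underside, 40 mm above the table while closed. Plate top 16 mm above the origin; on it a black cylindrical knob, 24 mm in diameter, top 46 mm above the origin. Locked screw bars reach 4 mm over the plate's edges.
- screw_a (a joint): Turn of the captive screw at the box's +y end, rad, positive anticlockwise seen from above. 0 = bar along the box's y (locked), 1.5 = its stop (bar across, lid free). Starts between 0 and 0.35. Stays where it is left; friction about 0.06 N m.
- screw_b (a joint): The same for the screw at the box's -y end, also anticlockwise to open.
- screw_a_top (a point): Middle of the top of screw a's head, on its axis, 70.5 mm above the table. The head is a raised upright brass bar 28 mm long (this point's x axis), 6 mm wide, 12 mm high, with a rounded top. Its underside is 2.5 mm above the lid's plate.
- screw_b_top (a point): The same for screw b.
- key: T-key standing upright on the coaster, 82 mm high. Origin: centre of its underside, z up. Steel foot 26 x 26 mm, 15 high, with a slot in its underside, 10 mm wide and 10 deep, running right through along the key's x axis (it goes over a screw's bar). A 12 mm stem carries the red crossbar: 40 mm along x (parallel to the slot), 12 mm thick (y), 50 to 82 mm above the origin.
- coaster: Round cork coaster fixed to the table, 100 mm in diameter, 4 mm thick; place of the key. Origin: centre of its underside.
- mat: Black rubber mat fixed to the table, 160 (x) by 150 (y) by 3 mm, place for the lid. Origin: centre of its underside. Coaster and mat lie on either side of the box and may be swapped.
- heater_pointer (a point): Point on the cabin heater's round control knob, 18 mm off its axis. The knob stands about 45 mm high on a black base beyond the box. Leave it.
- eggcup: White ceramic egg cup, 50 mm in diameter, 62 mm high, beyond the box. Origin: centre of its underside. Leave it.
- carabiner: Steel carabiner lying flat, 100 by 55 by 10 mm, between robot and box. Origin: its centre, on the table. Leave it.
- defenders: Yellow ear defenders lying with both cups on the table and a black band, about 165 by 150 by 68 mm, beyond the box. Origin: between the cups, on the table. Leave them.
Not all that is in view belongs to the job. Of the things shaped like the lid, the blue one is meant.

How it is judged:
By the outcome, as a careful person would: the job done as asked, in the order asked, and still so for the second after the job is handed in, with the robot touching nothing.
It also fails if it takes over 67 s, if anything falls off the work surface, if the arm or the gripper's body presses on something with over 40 N, if the wrist force passes 120 N, or if a joint passes its speed limit or range.

## Working session

There is one attempt and no reset: what is moved stays moved. The work goes in short steps, Python scripts to look and compute and a tool call to move; the robot and the scene stay as the last step left them, time stands still between calls to the robot, and variables do not carry over. Pictures are saved under pics/ and viewed, at most 10 in all, crops included, and the job is handed in when it is done.

Besides the shell and the picture viewer there is one more tool, called after ">>>" by a JSON object that holds its "name" and its "arguments", one argument or row to a line. move_arm: Moves the arm, as the interface text tells. Its arguments: {"type":"object","properties":{"plan":{"type":"array"},"force":{"type":"number"}},"required":["plan"]}

```bash
ls; mkdir -p pics; cat > h.py <<'E'
import numpy as np, cv2
from station import ctrl
def cloud(f):
    K=np.array(f["intrinsics"]);E=np.array(f["extrinsics"]);d=f["range_z"]
    v,u=np.mgrid[:d.shape[0],:d.shape[1]]
    c=np.stack([(u-K[0,2])/K[0,0]*d,-(v-K[1,2])/K[1,1]*d,-d],-1)
    return (c-E[:3,3])@E[:3,:3]
def save(f,n): cv2.imwrite("pics/"+n,f["img"][:,:,::-1])
E
python3 - <<'E'
from h import *
s=ctrl.get_state();print({k:np.round(v,3).tolist() for k,v in s.items()})
for n in("top","side"):
    f=ctrl.grab_frame(n);save(f,n+"0.png");np.savez(n+"0.npz",**f)
    print(n,f["intrinsics"],np.round(f["extrinsics"],3),f.keys())
    E=f["extrinsics"];print(-E[:3,:3].T@E[:3,3])
E
```

```text
pics
{'time_s': 0.0, 'joint_pos': [-1.366, 0.468, -0.012, 1.604, 0.006, 1.071, -0.056], 'dq': [-0.0, -0.001, 0.002, -0.0, -0.002, -0.002, 0.001], 'joint_efforts': [-0.0, -53.238, 0.021, -25.13, 0.011, 0.008, -0.0], 'tcp_pos': [0.159, 0.63, 0.23], 'ee_rot': [0.124, 0.992, -0.001, -0.0], 'wrist_force': [-0.521, 0.306, -0.328], 'ft_torque': [-0.002, -0.004, -0.014], 'finger_force': 0.0, 'finger_gap': 0.085}
top [[398.18616441   0.         324.27164309]
 [  0.         398.18616441 195.88980066]
 [  0.           0.           1.        ]] [[-3.500e-02 -9.990e-01 -1.000e-03  4.800e-02]
 [ 9.770e-01 -3.500e-02  2.090e-01 -5.540e-01]
 [-2.090e-01  6.000e-03  9.780e-01 -1.098e+00]
 [ 0.000e+00  0.000e+00  0.000e+00  1.000e+00]] dict_keys(['img', 'range_z', 'intrinsics', 'extrinsics'])
[0.31400205 0.03526314 1.18917284]
side [[368.2145571    0.         327.19181349]
 [  0.         368.2145571  196.36342571]
 [  0.           0.           1.        ]] [[-0.694 -0.72  -0.004  0.401]
 [ 0.502 -0.488  0.715 -0.314]
 [-0.516  0.494  0.7   -0.632]
 [ 0.     0.     0.     1.   ]] dict_keys(['img', 'range_z', 'intrinsics', 'extrinsics'])
[0.10941121 0.44706736 0.66823644]
```

View pics/top0.png

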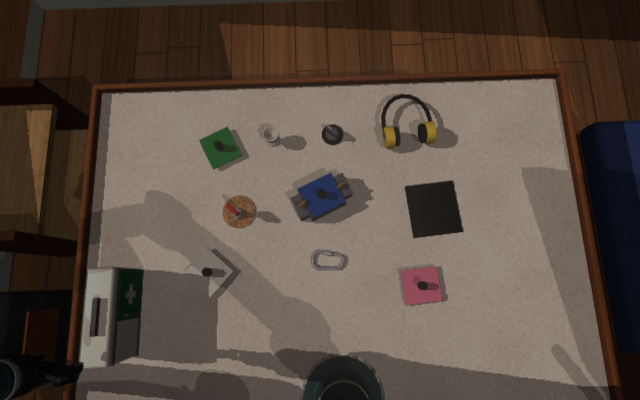

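View pics/side0.png

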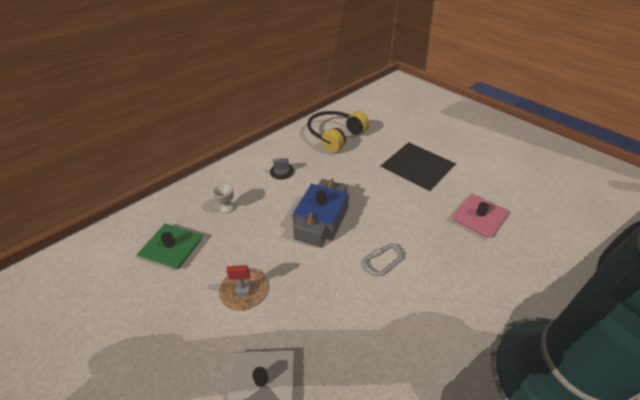

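The top view shows the key at (233,210) on its coaster (240,211), the box with blue lid at (322,196), its brass screws near (303,204) and (341,185), and the mat at (434,209). The side view shows the key at (238,275), screws at (310,217) and (331,183), and the mat at (418,165). The green, pink and white lids are decoys.

```bash
cat >> h.py <<'E'
def ray(f,uv,z):
    K=np.array(f["intrinsics"]);E=np.array(f["extrinsics"]);uv=np.atleast_2d(uv).astype(float)
    c=np.stack([(uv[:,0]-K[0,2])/K[0,0],-(uv[:,1]-K[1,2])/K[1,1],-np.ones(len(uv))],-1)
    d=c@E[:3,:3];o=-E[:3,:3].T@E[:3,3]
    return o+d*((z-o[2])/d[:,2])[:,None]
def mask(f,win,fn):
    u0,u1,v0,v1=win;h=cv2.cvtColor(f["img"],cv2.COLOR_RGB2HSV).astype(int)
    m=fn(h[...,0],h[...,1],h[...,2]);w=np.zeros_like(m);w[v0:v1,u0:u1]=1
    m=(m&w).astype(np.uint8);n,l,st,_=cv2.connectedComponentsWithStats(m)
    return l==1+np.argmax(st[1:,4]) if n>1 else m>0
RED=lambda h,s,v:((h<8)|(h>170))&(s>140)&(v>60)
BLUE=lambda h,s,v:(h>105)&(h<130)&(s>110)&(v>40)
BRASS=lambda h,s,v:(h>8)&(h<25)&(s>70)&(v>50)
CORK=lambda h,s,v:(h>5)&(h<25)&(s>85)&(v>80)
BLACK=lambda h,s,v:(v<45)
def rect(m,f,z):
    c,_=cv2.findContours(m.astype(np.uint8),0,2);c=max(c,key=cv2.contourArea)[:,0]
    p=ray(f,c,z)[:,:2];r=cv2.minAreaRect((p*1000).astype(np.float32));b=cv2.boxPoints(r)
    return np.round(r[0],1),np.round(r[1],1),round(r[2],1)
E
cat > m.py <<'E'
from h import *
W={"top":dict(red=(215,260,190,230,RED),blue=(285,360,165,225,BLUE),sA=(295,310,196,212,BRASS),sB=(335,348,175,192,BRASS),cork=(215,260,190,232,CORK),mat=(400,468,175,240,BLACK)),
"side":dict(red=(220,255,260,285,RED),blue=(285,355,175,225,BLUE),sA=(303,320,208,226,BRASS),sB=(324,340,175,190,BRASS),cork=(215,275,262,310,CORK),mat=(375,460,140,190,BLACK))}
Z=dict(red=.086,blue=.056,sA=.07,sB=.07,cork=.004,mat=.003)
for n in W:
    f=dict(np.load(n+"0.npz"));P=cloud(f)
    hsv=cv2.cvtColor(f["img"],cv2.COLOR_RGB2HSV)
    for k,(a,b,c,d,fn) in W[n].items():
        m=mask(f,(a,b,c,d),fn)
        if not m.any(): print(n,k,"none");continue
        v,u=np.nonzero(m);ok=m&(f["range_z"]>0);q=P[ok]
        print(n,k,m.sum(),"uv",u.mean().round(1),v.mean().round(1),"cloud med",np.median(q,0).round(4),"z pct",np.percentile(q[:,2],[5,50,95]).round(4),"rect",*rect(m,f,Z[k]))
    win=[f["img"][165:235,205:365] if n=="top" else f["img"][165:315,210:370]][0]
    cv2.imwrite(f"pics/{n}c.png",cv2.resize(win[:,:,::-1],None,fx=(5 if n=="top" else 3.7),fy=(5 if n=="top" else 3.7),interpolation=cv2.INTER_CUBIC))
E
python3 m.py
```

```text
top red 58 uv 230.9 208.5 cloud med [0.524  0.2926 0.0874] z pct [0.0063 0.0874 0.0903] rect [521.  291.9] [41.1 11.8] 44.0
top blue 942 uv 320.6 194.9 cloud med [0.5595 0.0414 0.0577] z pct [0.0542 0.0577 0.0613] rect [559.7  37. ] [ 94.9 103.9] 24.0
top sA 39 uv 301.5 203.6 cloud med [0.5322 0.0933 0.0684] z pct [0.0533 0.0684 0.0738] rect [531.4  94. ] [14.4 26.4] 43.9
top sB 39 uv 340.7 184.4 cloud med [ 0.5857 -0.0215  0.0646] z pct [0.0528 0.0646 0.0745] rect [586.3 -20. ] [20.4 17.9] 88.0
top cork 644 uv 238.7 211.3 cloud med [0.5303 0.2867 0.0056] z pct [0.0012 0.0056 0.0101] rect [528.2 286.9] [97.3 94.9] 88.0
top mat 2480 uv 433.1 209.0 cloud med [ 0.5146 -0.2993  0.005 ] z pct [0.0013 0.005  0.0087] rect [ 516.1 -299.9] [156.6 147.8] 5.2
side red 246 uv 237.6 272.1 cloud med [0.518  0.2937 0.0775] z pct [0.0591 0.0775 0.0855] rect [510.4 297. ] [40.6 28.9] 51.5
side blue 967 uv 320.8 204.7 cloud med [0.55   0.0479 0.0543] z pct [0.0526 0.0543 0.0562] rect [555.8  39.3] [ 93.2 105. ] 24.4
side sA 47 uv 310.0 219.4 cloud med [0.529  0.0981 0.0643] z pct [0.054  0.0643 0.0696] rect [527.5  99.6] [13.1 32.4] 48.3
side sB 41 uv 330.6 183.1 cloud med [ 0.5823 -0.0185  0.0645] z pct [0.0496 0.0645 0.0692] rect [579.2 -15.2] [14.4 32.3] 45.9
side cork 1141 uv 244.0 291.1 cloud med [0.5166 0.2977 0.0025] z pct [0.0007 0.0025 0.0046] rect [523.5 289.9] [96.6 91.8] 71.9
side mat none
```

View pics/topc.png

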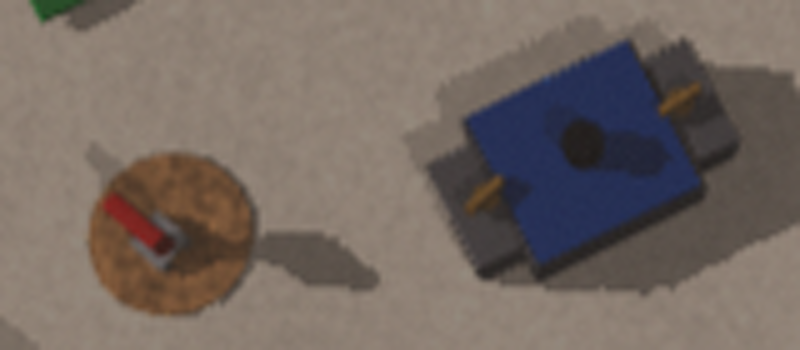

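View pics/sidec.png

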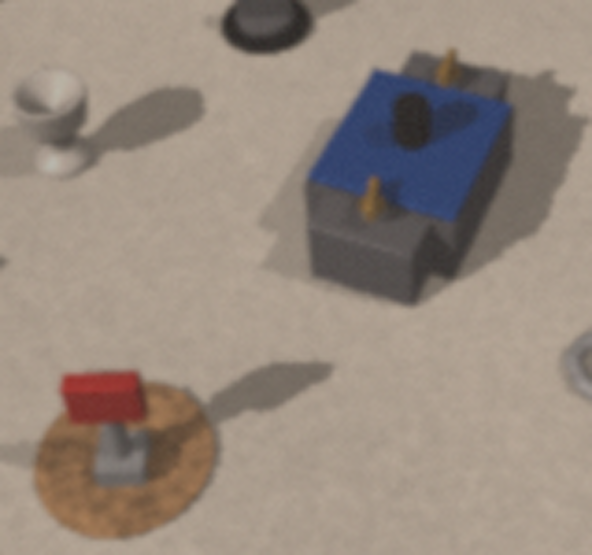

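The crops show the key's red bar running from (110,200) to (165,245) in the top crop. Both brass bars are turned slightly anticlockwise from the box's long axis: A runs (467,212)–(502,180) and B runs (660,112)–(700,85). The side crop shows the key upright.

```bash
cat >> h.py <<'E'
def deg(v): return np.degrees(np.arctan2(v[1],v[0]))
def pca(p):
    p=p[:,:2];e=np.linalg.svd(p-p.mean(0),full_matrices=False)[2][0];return p.mean(0),deg(e)%180
def go(x,y,z,yaw=None,s=None):
    """yaw = world angle (deg) of tool y. prints turn (shares of .08) and shift afterwards, shares of .15"""
    s=s or ctrl.get_state();q=s["ee_rot"];from scipy.spatial.transform import Rotation as R
    M=R.from_quat(q).as_matrix();cur=deg(M[:2,1]);yaw=cur if yaw is None else yaw
    t=-np.radians(yaw-cur);t=(t+np.pi)%(2*np.pi)-np.pi
    a=np.radians(yaw);Y=np.array([np.cos(a),np.sin(a),0]);Zt=np.array([0,0,-1.]);X=np.cross(Y,Zt)
    d=np.array([x,y,z])-s["tcp_pos"]
    tilt=np.degrees(M[:,2]@np.c_[X,Y])
    print("t",round(s["time_s"],2),"tcp",np.round(s["tcp_pos"],4),"yaw",round(cur,2),"wz total",round(t/.08,2),"| shift shares dx,dy,dz",np.round(np.array([d@X,d@Y,d@Zt])/.15,3),"tilt",tilt.round(2))
E
python3 - <<'E'
from h import *
import m as _m
E
python3 - <<'E' 
from h import *
F={n:dict(np.load(n+"0.npz")) for n in("top","side")}
def tri(a,b):
    A=[]
    o=[];d=[]
    for n,uv in(("top",a),("side",b)):
        p=ray(F[n],uv,0.)[0];q=ray(F[n],uv,.2)[0];o.append(p);d.append((q-p)/np.linalg.norm(q-p))
    t=np.linalg.lstsq(np.c_[d[0],-d[1]],o[1]-o[0],rcond=None)[0]
    p,q=o[0]+t[0]*d[0],o[1]+t[1]*d[1];return ((p+q)/2*1000).round(1),round(np.linalg.norm(p-q)*1000,1)
print("key",tri((230.9,208.5),(237.6,272.1)),"lid",tri((320.6,194.9),(320.8,204.7)),"sA",tri((301.5,203.6),(310,219.4)),"sB",tri((340.7,184.4),(330.6,183.1)))
for n,uv in(("top",(230.9,208.5)),("side",(237.6,272.1))):print("key@.072",n,ray(F[n],uv,.072)[0].round(4))
W={"top":dict(red=(215,260,190,230,RED),sA=(294,312,194,214,BRASS),sB=(333,350,173,194,BRASS)),"side":dict(red=(220,255,260,285,RED),sA=(303,320,203,228,BRASS),sB=(324,340,172,192,BRASS))}
for n in W:
    for k,(a,b,c,d,fn) in W[n].items():
        mk=mask(F[n],(a,b,c,d),fn);v,u=np.nonzero(mk)
        if n=="side" and k!="red": # upper edge only = ridge
            us=np.unique(u);uv=np.array([(x,v[u==x].min()) for x in us])
        else: uv=np.c_[u,v]
        c_,a_=pca(ray(F[n],uv,.0665 if k!="red" else .08));print(n,k,(c_*1000).round(1),a_.round(1),len(uv))
mk=mask(F["side"],(375,460,140,192),lambda h,s,v:v<70);print("mat side",mk.sum(),rect(mk,F["side"],.003),np.median(cloud(F["side"])[mk],0).round(4))
go(.521,.292,.15,136)
E
```

```text
top red 58 uv 230.9 208.5 cloud med [0.524  0.2926 0.0874] z pct [0.0063 0.0874 0.0903] rect [521.  291.9] [41.1 11.8] 44.0
top blue 942 uv 320.6 194.9 cloud med [0.5595 0.0414 0.0577] z pct [0.0542 0.0577 0.0613] rect [559.7  37. ] [ 94.9 103.9] 24.0
top sA 39 uv 301.5 203.6 cloud med [0.5322 0.0933 0.0684] z pct [0.0533 0.0684 0.0738] rect [531.4  94. ] [14.4 26.4] 43.9
top sB 39 uv 340.7 184.4 cloud med [ 0.5857 -0.0215  0.0646] z pct [0.0528 0.0646 0.0745] rect [586.3 -20. ] [20.4 17.9] 88.0
top cork 644 uv 238.7 211.3 cloud med [0.5303 0.2867 0.0056] z pct [0.0012 0.0056 0.0101] rect [528.2 286.9] [97.3 94.9] 88.0
top mat 2480 uv 433.1 209.0 cloud med [ 0.5146 -0.2993  0.005 ] z pct [0.0013 0.005  0.0087] rect [ 516.1 -299.9] [156.6 147.8] 5.2
side red 246 uv 237.6 272.1 cloud med [0.518  0.2937 0.0775] z pct [0.0591 0.0775 0.0855] rect [510.4 297. ] [40.6 28.9] 51.5
side blue 967 uv 320.8 204.7 cloud med [0.55   0.0479 0.0543] z pct [0.0526 0.0543 0.0562] rect [555.8  39.3] [ 93.2 105. ] 24.4
side sA 47 uv 310.0 219.4 cloud med [0.529  0.0981 0.0643] z pct [0.054  0.0643 0.0696
[... 285 characters left out ...]
8] 71.9
side mat none
key (array([523.6, 294. ,  69.8]), np.float64(5.1)) lid (array([560.6,  38. ,  45. ]), np.float64(2.2)) sA (array([534.7,  94.4,  57.3]), np.float64(1.0)) sB (array([587.4, -21.4,  58.7]), np.float64(1.0))
key@.072 top [0.5251 0.2954 0.072 ]
key@.072 side [0.5199 0.293  0.072 ]
top red [523.5 293.4] 48.3 58
top sA [533.1  94.3] 134.2 39
top sB [585.8 -20.6] 127.0 39
side red [514.4 295.1] 32.4 246
side sA [533.4  94.4] 131.0 7
side sB [585.7 -21.7] 143.2 7
mat side 1737 (array([ 514.2, -295.8]), array([151.6, 142.9]), 4.8) [ 0.5107 -0.2934  0.0013]
t 0.1 tcp [0.1593 0.6296 0.2304] yaw 75.8 wz total -13.13 | shift shares dx,dy,dz [-0.056 -3.298  0.536] tilt [ 0.08 -0.05]
```

>>> {"name": "move_arm", "arguments": {
  "plan": [
    {"wz": -1, "gripper": 1},
    {"wz": -1, "gripper": 1},
    {"wz": -1, "gripper": 1},
    {"wz": -1, "gripper": 1},
    {"wz": -1, "gripper": 1}
  ]
}}

```text
validation failed for argument at $.pl...
```

>>> {"name": "move_arm", "arguments": {
  "plan": [
    {"wz": -1, "gripper": 1},
    {"wz": -1, "gripper": 1},
    {"wz": -1, "gripper": 1},
    {"wz": -1, "gripper": 1},
    {"wz": -1, "gripper": 1}
  ]
}}

```text
validation failed for argument at $.pl...
```

>>> {"name": "move_arm", "arguments": {
  "plan": [
    {"wz": -1, "gripper": 1},
    {"wz": -1, "gripper": 1},
    {"wz": -1, "gripper": 1},
    {"wz": -0.35, "gripper": 1},
    {"dy": -0.2, "gripper": 1}
  ]
}}

```text
validation failed for argument at $.pl...
```

>>> {"name": "move_arm", "arguments": {
  "plan": [
    {"dy": -0.3, "gripper": 1},
    {"dy": -0.3, "gripper": 1},
    {"dy": -0.3, "gripper": 1},
    {"dy": -0.3, "gripper": 1},
    {"dy": -0.3, "gripper": 1}
  ]
}}

```text
validation failed for argument at $.pl...
```

>>> {"name": "move_arm", "arguments": {
  "plan": [
    {"dy": -0.3, "gripper": 1},
    {"dy": -0.3, "gripper": 1},
    {"dy": -0.3, "gripper": 1},
    {"dy": -0.3, "gripper": 1},
    {"dy": -0.1, "gripper": 1}
  ]
}}

```text
validation failed for argument at $.pl...
```

```bash
python3 -c "
from h import *
go(.5215,.293,.056,137);print(ctrl.get_state()['joint_pos'])"
```

```text
t 0.1 tcp [0.1593 0.6296 0.2304] yaw 75.8 wz total -13.35 | shift shares dx,dy,dz [-0.005 -3.296  1.163] tilt [ 0.08 -0.05]
[-1.36601391  0.46832635 -0.0116024   1.60354371  0.0059787   1.07138708
 -0.05631254]
```

>>> {"name": "move_arm", "arguments": {
  "plan": [
    {"gripper": 1, "dx": 0, "dy": 0, "dz": 0, "wx": 0, "wy": 0, "wz": -1}
  ]
}}

```text
time_s: 0.2
tcp_pos: [0.1594, 0.6298, 0.2307]
ee_rot: [0.083, 0.997, -0.001, 0.0]
wrist_force: [0.3, -0.7, -0.8]
finger_gap: 0.0853
finger_force: 0.0
```

>>> {"name": "move_arm", "arguments": {
  "plan": [
    {"gripper": 1, "dx": 0, "dy": 0, "dz": 0, "wx": 0, "wy": 0, "wz": -1},
    {"gripper": 1, "dx": 0, "dy": 0, "dz": 0, "wx": 0, "wy": 0, "wz": -1},
    {"gripper": 1, "dx": 0, "dy": 0, "dz": 0, "wx": 0, "wy": 0, "wz": -1},
    {"gripper": 1, "dx": 0, "dy": 0, "dz": 0, "wx": 0, "wy": 0, "wz": -1},
    {"gripper": 1, "dx": 0, "dy": 0, "dz": 0, "wx": 0, "wy": 0, "wz": -1}
  ]
}}

```text
time_s: 0.7
tcp_pos: [0.1594, 0.6298, 0.2307]
ee_rot: [-0.117, 0.993, -0.001, -0.0]
wrist_force: [0.6, 0.3, -0.7]
finger_gap: 0.0856
finger_force: 0.0
```

>>> {"name": "move_arm", "arguments": {
  "plan": [
    {"gripper": 1, "dx": 0, "dy": 0, "dz": 0, "wx": 0, "wy": 0, "wz": -1},
    {"gripper": 1, "dx": 0, "dy": 0, "dz": 0, "wx": 0, "wy": 0, "wz": -1},
    {"gripper": 1, "dx": 0, "dy": 0, "dz": 0, "wx": 0, "wy": 0, "wz": -1},
    {"gripper": 1, "dx": 0, "dy": 0, "dz": 0, "wx": 0, "wy": 0, "wz": -1},
    {"gripper": 1, "dx": 0, "dy": 0, "dz": 0, "wx": 0, "wy": 0, "wz": -1}
  ]
}}

```text
time_s: 1.2
tcp_pos: [0.1594, 0.6298, 0.2307]
ee_rot: [-0.312, 0.95, -0.0, -0.0]
wrist_force: [0.5, 0.0, -0.4]
finger_gap: 0.0857
finger_force: 0.0
```

>>> {"name": "move_arm", "arguments": {
  "plan": [
    {"gripper": 1, "dx": 0, "dy": 0, "dz": 0, "wx": 0, "wy": 0, "wz": -1},
    {"gripper": 1, "dx": 0, "dy": 0, "dz": 0, "wx": 0, "wy": 0, "wz": -1},
    {"gripper": 1, "dx": 0, "dy": 0, "dz": 0, "wx": 0, "wy": 0, "wz": -0.35},
    {"gripper": 1, "dx": 0, "dy": -0.15, "dz": 0, "wx": 0, "wy": 0, "wz": 0},
    {"gripper": 1, "dx": 0, "dy": -0.3, "dz": 0, "wx": 0, "wy": 0, "wz": 0}
  ]
}}

```text
time_s: 1.7
tcp_pos: [0.2054, 0.5855, 0.2308]
ee_rot: [-0.401, 0.916, 0.001, -0.001]
wrist_force: [-0.2, 0.3, -0.1]
finger_gap: 0.0852
finger_force: 0.0
```

>>> {"name": "move_arm", "arguments": {
  "plan": [
    {"gripper": 1, "dx": 0, "dy": -0.3, "dz": 0, "wx": 0, "wy": 0, "wz": 0},
    {"gripper": 1, "dx": 0, "dy": -0.3, "dz": 0, "wx": 0, "wy": 0, "wz": 0},
    {"gripper": 1, "dx": 0, "dy": -0.3, "dz": 0, "wx": 0, "wy": 0, "wz": 0},
    {"gripper": 1, "dx": 0, "dy": -0.3, "dz": 0, "wx": 0, "wy": 0, "wz": 0},
    {"gripper": 1, "dx": 0, "dy": -0.3, "dz": 0, "wx": 0, "wy": 0, "wz": 0}
  ]
}}

```text
time_s: 2.2
tcp_pos: [0.3745, 0.4291, 0.2313]
ee_rot: [-0.398, 0.917, -0.0, 0.0]
wrist_force: [0.4, 0.2, -0.7]
finger_gap: 0.0849
finger_force: 0.0
```

>>> {"name": "move_arm", "arguments": {
  "plan": [
    {"gripper": 1, "dx": 0, "dy": -0.3, "dz": 0, "wx": 0, "wy": 0, "wz": 0},
    {"gripper": 1, "dx": 0, "dy": -0.3, "dz": 0, "wx": 0, "wy": 0, "wz": 0},
    {"gripper": 1, "dx": 0, "dy": -0.3, "dz": 0, "wx": 0, "wy": 0, "wz": 0},
    {"gripper": 1, "dx": 0, "dy": -0.3, "dz": 0, "wx": 0, "wy": 0, "wz": 0},
    {"gripper": 1, "dx": 0, "dy": -0.15, "dz": 0, "wx": 0, "wy": 0, "wz": 0}
  ]
}}

```text
time_s: 2.7
tcp_pos: [0.5246, 0.2881, 0.2311]
ee_rot: [-0.396, 0.918, -0.001, 0.0]
wrist_force: [0.4, -0.2, 0.3]
finger_gap: 0.0858
finger_force: 0.0
```

```bash
python3 -c "
from h import *
go(.5215,.293,.056,137);print(ctrl.get_state()['joint_pos'])"
```

```text
t 2.7 tcp [0.5246 0.2881 0.2311] yaw 136.61 wz total -0.08 | shift shares dx,dy,dz [-0.01   0.037  1.167] tilt [ 0.03 -0.12]
[-0.5008882   0.38431556 -0.07490165  1.73094415  0.0352655   1.02764112
  1.79576859]
```

>>> {"name": "move_arm", "arguments": {
  "plan": [
    {"gripper": 1, "dx": -0.01, "dy": 0.035, "dz": 0.3, "wx": 0, "wy": 0, "wz": -0.1},
    {"gripper": 1, "dx": 0, "dy": 0, "dz": 0.3, "wx": 0, "wy": 0, "wz": 0},
    {"gripper": 1, "dx": 0, "dy": 0, "dz": 0.3, "wx": 0, "wy": 0, "wz": 0},
    {"gripper": 1, "dx": 0, "dy": 0, "dz": 0.2, "wx": 0, "wy": 0, "wz": 0},
    {"gripper": 1, "dx": 0, "dy": 0, "dz": 0.065, "wx": 0, "wy": 0, "wz": 0}
  ]
}}

```text
time_s: 3.2
tcp_pos: [0.5163, 0.2957, 0.0528]
ee_rot: [-0.402, 0.916, -0.001, -0.003]
wrist_force: [0.6, -0.3, -0.3]
finger_gap: 0.0853
finger_force: 0.0
```

```bash
python3 -c "
from h import *
go(.5215,.293,.056,137);
a=ctrl.grab_frame('side');b=ctrl.grab_frame('top')
cv2.imwrite('pics/g1.png',np.hstack([cv2.resize(a['img'][230:330,180:300],None,fx=3.3,fy=3.3),cv2.resize(b['img'][160:260,180:300],None,fx=3.3,fy=3.3)])[:,:,::-1])"
```

```text
t 3.2 tcp [0.5163 0.2957 0.0528] yaw 137.41 wz total 0.09 | shift shares dx,dy,dz [-0.011 -0.037 -0.021] tilt [0.37 0.1 ]
```

View pics/g1.png

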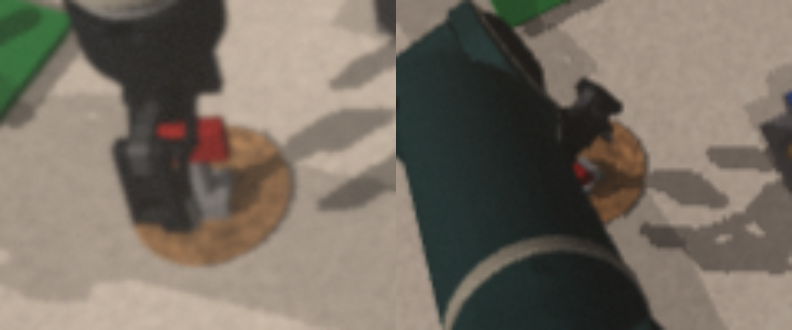

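The pictures show the red bar between the open fingers, and the key still upright.

>>> {"name": "move_arm", "arguments": {
  "plan": [
    {"gripper": 1, "dx": -0.01, "dy": -0.035, "dz": -0.02, "wx": 0, "wy": 0, "wz": 0.1},
    {"gripper": 1, "dx": 0, "dy": 0, "dz": 0, "wx": 0, "wy": 0, "wz": 0},
    {"gripper": 0, "dx": 0, "dy": 0, "dz": 0, "wx": 0, "wy": 0, "wz": 0},
    {"gripper": -0.4, "dx": 0, "dy": 0, "dz": 0, "wx": 0, "wy": 0, "wz": 0},
    {"gripper": -1, "dx": 0, "dy": 0, "dz": 0, "wx": 0, "wy": 0, "wz": 0}
  ],
  "force": 50
}}

```text
time_s: 3.8
tcp_pos: [0.5237, 0.2949, 0.0602]
ee_rot: [-0.399, 0.917, 0.0, 0.0]
wrist_force: [0.2, -1.0, -0.4]
finger_gap: 0.0441
finger_force: 0.0
```

>>> {"name": "move_arm", "arguments": {
  "plan": [
    {"gripper": -1, "dx": 0, "dy": 0, "dz": 0, "wx": 0, "wy": 0, "wz": 0},
    {"gripper": -1, "dx": 0, "dy": 0, "dz": 0, "wx": 0, "wy": 0, "wz": 0},
    {"gripper": -1, "dx": 0, "dy": 0, "dz": 0, "wx": 0, "wy": 0, "wz": 0},
    {"gripper": -1, "dx": 0, "dy": 0, "dz": 0, "wx": 0, "wy": 0, "wz": 0}
  ]
}}

```text
time_s: 4.2
tcp_pos: [0.5234, 0.2947, 0.0595]
ee_rot: [-0.399, 0.917, 0.0, -0.0]
wrist_force: [0.1, 0.4, 1.5]
finger_gap: 0.0111
finger_force: 51.8
```

```bash
python3 -c "
from h import *
go(.5215,.293,.056,137);print(ctrl.get_state()['ft_torque'])"
```

```text
t 4.2 tcp [0.5234 0.2947 0.0595] yaw 136.99 wz total -0.0 | shift shares dx,dy,dz [0.017 0.001 0.023] tilt [0.01 0.  ]
[-0.05099814  0.06359544 -0.02557922]
```

>>> {"name": "move_arm", "arguments": {
  "plan": [
    {"gripper": -1, "dx": 0, "dy": 0, "dz": -0.2, "wx": 0, "wy": 0, "wz": 0},
    {"gripper": -1, "dx": 0, "dy": 0, "dz": -0.3, "wx": 0, "wy": 0, "wz": 0},
    {"gripper": -1, "dx": 0, "dy": 0, "dz": -0.3, "wx": 0, "wy": 0, "wz": 1},
    {"gripper": -1, "dx": 0, "dy": 0, "dz": -0.1, "wx": 0, "wy": 0, "wz": 1},
    {"gripper": -1, "dx": 0, "dy": 0, "dz": 0, "wx": 0, "wy": 0, "wz": 1}
  ]
}}

```text
time_s: 4.7
tcp_pos: [0.5251, 0.2957, 0.1981]
ee_rot: [-0.284, 0.959, 0.001, 0.003]
wrist_force: [0.2, 0.1, -0.4]
finger_gap: 0.011
finger_force: 51.5
```

>>> {"name": "move_arm", "arguments": {
  "plan": [
    {"gripper": -1, "dx": 0, "dy": 0, "dz": 0, "wx": 0, "wy": 0, "wz": 1},
    {"gripper": -1, "dx": 0, "dy": 0, "dz": 0, "wx": 0, "wy": 0, "wz": 1},
    {"gripper": -1, "dx": 0, "dy": 0, "dz": 0, "wx": 0, "wy": 0, "wz": 1},
    {"gripper": -1, "dx": 0, "dy": 0, "dz": 0, "wx": 0, "wy": 0, "wz": 1},
    {"gripper": -1, "dx": 0, "dy": 0, "dz": 0, "wx": 0, "wy": 0, "wz": 1}
  ]
}}

```text
time_s: 5.2
tcp_pos: [0.5232, 0.2946, 0.1942]
ee_rot: [-0.088, 0.996, -0.0, -0.0]
wrist_force: [-0.1, 0.1, -0.1]
finger_gap: 0.0112
finger_force: 51.5
```

>>> {"name": "move_arm", "arguments": {
  "plan": [
    {"gripper": -1, "dx": 0, "dy": 0, "dz": 0, "wx": 0, "wy": 0, "wz": 1},
    {"gripper": -1, "dx": 0, "dy": 0, "dz": 0, "wx": 0, "wy": 0, "wz": 1},
    {"gripper": -1, "dx": 0, "dy": 0, "dz": 0, "wx": 0, "wy": 0, "wz": 1},
    {"gripper": -1, "dx": 0, "dy": 0, "dz": 0, "wx": 0, "wy": 0, "wz": 1},
    {"gripper": -1, "dx": 0, "dy": 0, "dz": 0, "wx": 0, "wy": 0, "wz": 1}
  ]
}}

```text
time_s: 5.7
tcp_pos: [0.5232, 0.2946, 0.1942]
ee_rot: [0.111, 0.994, -0.0, -0.0]
wrist_force: [-0.5, -0.2, -1.4]
finger_gap: 0.011
finger_force: 51.5
```

>>> {"name": "move_arm", "arguments": {
  "plan": [
    {"gripper": -1, "dx": 0, "dy": 0, "dz": 0, "wx": 0, "wy": 0, "wz": 1},
    {"gripper": -1, "dx": 0, "dy": 0, "dz": 0, "wx": 0, "wy": 0, "wz": 1},
    {"gripper": -1, "dx": 0, "dy": 0, "dz": 0, "wx": 0, "wy": 0, "wz": 1},
    {"gripper": -1, "dx": 0, "dy": 0, "dz": 0, "wx": 0, "wy": 0, "wz": 1},
    {"gripper": -1, "dx": 0, "dy": 0, "dz": 0, "wx": 0, "wy": 0, "wz": 1}
  ]
}}

```text
time_s: 6.2
tcp_pos: [0.5232, 0.2946, 0.1941]
ee_rot: [0.306, 0.952, -0.0, -0.0]
wrist_force: [-0.1, -0.2, -0.3]
finger_gap: 0.0112
finger_force: 51.5
```

>>> {"name": "move_arm", "arguments": {
  "plan": [
    {"gripper": -1, "dx": 0, "dy": 0, "dz": 0, "wx": 0, "wy": 0, "wz": 1},
    {"gripper": -1, "dx": 0, "dy": 0, "dz": 0, "wx": 0, "wy": 0, "wz": 1},
    {"gripper": -1, "dx": 0, "dy": 0, "dz": 0, "wx": 0, "wy": 0, "wz": 1},
    {"gripper": -1, "dx": 0, "dy": 0, "dz": 0, "wx": 0, "wy": 0, "wz": 0}
  ]
}}

```text
time_s: 6.6
tcp_pos: [0.5232, 0.2947, 0.1942]
ee_rot: [0.417, 0.909, -0.0, -0.0]
wrist_force: [-0.4, -0.5, -0.6]
finger_gap: 0.0111
finger_force: 51.5
```

```bash
python3 -c "
from h import *
go(.532,.0955,.15,41)"
```

```text
t 6.6 tcp [0.5232 0.2947 0.1942] yaw 40.73 wz total -0.06 | shift shares dx,dy,dz [-1.041 -0.827  0.294] tilt [-0.01 -0.04]
```

>>> {"name": "move_arm", "arguments": {
  "plan": [
    {"gripper": -1, "dx": -0.208, "dy": -0.165, "dz": 0, "wx": 0, "wy": 0, "wz": 0},
    {"gripper": -1, "dx": -0.208, "dy": -0.165, "dz": 0, "wx": 0, "wy": 0, "wz": 0},
    {"gripper": -1, "dx": -0.208, "dy": -0.165, "dz": 0, "wx": 0, "wy": 0, "wz": 0},
    {"gripper": -1, "dx": -0.208, "dy": -0.165, "dz": 0, "wx": 0, "wy": 0, "wz": 0},
    {"gripper": -1, "dx": -0.208, "dy": -0.165, "dz": 0, "wx": 0, "wy": 0, "wz": 0}
  ]
}}

```text
time_s: 7.1
tcp_pos: [0.5313, 0.0942, 0.1945]
ee_rot: [0.416, 0.91, 0.0, 0.0]
wrist_force: [-0.6, -0.3, -0.9]
finger_gap: 0.0111
finger_force: 51.5
```

>>> {"name": "move_arm", "arguments": {
  "plan": [
    {"gripper": -1, "dx": 0, "dy": 0, "dz": 0.15, "wx": 0, "wy": 0, "wz": 0},
    {"gripper": -1, "dx": 0, "dy": 0, "dz": 0.15, "wx": 0, "wy": 0, "wz": 0},
    {"gripper": -1, "dx": 0, "dy": 0, "dz": 0, "wx": 0, "wy": 0, "wz": 0},
    {"gripper": -1, "dx": 0, "dy": 0, "dz": 0, "wx": 0, "wy": 0, "wz": 0}
  ]
}}

```text
time_s: 7.5
tcp_pos: [0.5314, 0.0958, 0.1496]
ee_rot: [0.416, 0.909, -0.0, -0.0]
wrist_force: [-0.4, 0.3, -0.1]
finger_gap: 0.0111
finger_force: 51.5
```

```bash
python3 -c "
from h import *
go(.532,.0955,.15,41)
a=ctrl.grab_frame('side');b=ctrl.grab_frame('top');np.savez('a1.npz',**a)
cv2.imwrite('pics/g2.png',np.hstack([cv2.resize(a['img'][150:250,260:360],None,fx=4,fy=4,interpolation=2),cv2.resize(b['img'][150:250,260:360],None,fx=4,fy=4,interpolation=2)])[:,:,::-1])"
```

```text
t 7.5 tcp [0.5314 0.0958 0.1496] yaw 40.81 wz total -0.04 | shift shares dx,dy,dz [-0.004  0.001 -0.003] tilt [ 0.01 -0.04]
```

View pics/g2.png

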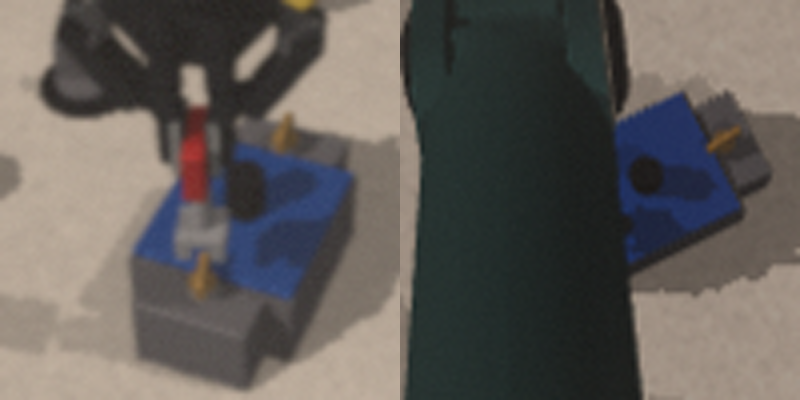

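The side view looks almost along the bar. The foot's slot, around crop (202,250), sits above brass bar A at (203,270). The top view is hidden by the arm.

```bash
python3 - <<'E'
from h import *
f=dict(np.load('a1.npz'));h=cv2.cvtColor(f['img'],cv2.COLOR_RGB2HSV)
print('cols',list(range(300,322)))
for v in range(198,226): print(v,' '.join('%3d/%3d/%3d'%tuple(x) if False else '%3d%s'%(x[2],'b' if 105<x[0]<130 and x[1]>110 else 'o' if 8<x[0]<25 and x[1]>90 else '.') for x in h[v,300:322]))
E=f['extrinsics'];K=f['intrinsics']
def px(p):
    c=E[:3,:3]@p+E[:3,3];return (K[0,0]*c[0]/-c[2]+K[0,2]).round(1),(-K[1,1]*c[1]/-c[2]+K[1,2]).round(1)
t=np.radians(131);X=np.array([np.cos(t),np.sin(t),0]);Y=np.array([np.cos(t-np.pi/2),np.sin(t-np.pi/2),0])
k=np.array([.5314,.0958,.0941])
for s in(13,5,-5,-13):print('foot bottom front',s,px(k+.013*X+Y*s/1000),'top',px(k+.013*X+Y*s/1000+[0,0,.015]))
b=np.array([.532,.0955,.0705]);print('bar near/far ends',px(b+.014*X),px(b-.014*X),'base near',px(b+.014*X-[0,0,.012]))
E
```

```text
cols [300, 301, 302, 303, 304, 305, 306, 307, 308, 309, 310, 311, 312, 313, 314, 315, 316, 317, 318, 319, 320, 321]
198 147. 125. 120. 117b 113.  97. 126. 133. 128. 128. 116.  96.  79.  95. 100b  91b  67.  50.  47.  46.  48.  46.
199 132. 118. 118. 118b 113b 102. 119. 124. 126. 124. 115.  94.  80.  90.  96b  89.  67.  49.  47.  49.  46.  46.
200 121. 117. 116b 114b 115b 111.  98. 108. 120. 120. 110.  94.  80.  89.  95.  86.  67.  50.  49.  46.  51.  47.
201 121. 117b 115b 116b 116. 119. 113. 111. 121. 116. 108.  93.  81.  86.  93.  88.  70.  49.  47.  48.  47.  50.
202 115b 116b 117b 116b 118. 119. 121. 123. 126. 119. 108.  94.  87.  86.  90.  90.  80.  65.  52.  46.  48.  46.
203 114b 118b 116b 114b 115. 113. 120. 125. 125. 118. 106.  97.  89.  89.  96.  94.  86.  68.  53.  50.  46.  48.
204 116b 115b 115b 113b 111. 111. 120. 121. 124. 121. 109.  98.  87.  91.  95.  98.  88.  80.  70.  60.  55.  50.
205 113b 115b 115b 117. 113. 112. 118. 122. 127. 122. 110.  99.  91.  96. 103. 102.  97.  93.  97.  90.  80.  77.
206 114b 114b 116b 115. 113. 117. 122. 123. 124. 121. 109. 101.  99. 107
[... 2064 characters left out ...]
 81.  86.  89.  94.  98.  96.
225  90.  86.  89.  90.  89.  88.  87.  90.  93. 101. 102.  97.  96.  95.  93.  91.  94.  94.  95.  96.  93.  95.
foot bottom front 13 (np.float64(302.9), np.float64(213.1)) top (np.float64(302.5), np.float64(208.2))
foot bottom front 5 (np.float64(306.6), np.float64(213.3)) top (np.float64(306.3), np.float64(208.4))
foot bottom front -5 (np.float64(311.3), np.float64(213.6)) top (np.float64(311.0), np.float64(208.7))
foot bottom front -13 (np.float64(315.0), np.float64(213.8)) top (np.float64(314.8), np.float64(208.9))
bar near/far ends (np.float64(309.2), np.float64(221.0)) (np.float64(310.8), np.float64(211.6)) base near (np.float64(309.4), np.float64(224.6))
```

Foot face spans columns 303–315.5 (predicted 302.9–315.0) and the bar ridge runs 309.2→310.5 (predicted 309.2→310.8), so they are aligned within about 1 mm. I'll lower it.

>>> {"name": "move_arm", "arguments": {
  "plan": [
    {"gripper": -1, "dx": 0, "dy": 0, "dz": 0.08, "wx": 0, "wy": 0, "wz": 0},
    {"gripper": -1, "dx": 0, "dy": 0, "dz": 0.06, "wx": 0, "wy": 0, "wz": 0},
    {"gripper": -1, "dx": 0, "dy": 0, "dz": 0.03, "wx": 0, "wy": 0, "wz": 0},
    {"gripper": -1, "dx": 0, "dy": 0, "dz": 0.02, "wx": 0, "wy": 0, "wz": 0}
  ]
}}

```text
time_s: 8.0
tcp_pos: [0.5315, 0.096, 0.1204]
ee_rot: [0.417, 0.909, -0.0, -0.0]
wrist_force: [0.5, 0.3, -1.0]
finger_gap: 0.0109
finger_force: 51.5
```

>>> {"name": "move_arm", "arguments": {
  "plan": [
    {"gripper": -1, "dx": 0, "dy": 0, "dz": 0.02, "wx": 0, "wy": 0, "wz": 0},
    {"gripper": -1, "dx": 0, "dy": 0, "dz": 0, "wx": 0, "wy": 0, "wz": -1},
    {"gripper": -1, "dx": 0, "dy": 0, "dz": 0, "wx": 0, "wy": 0, "wz": -1},
    {"gripper": -1, "dx": 0, "dy": 0, "dz": 0, "wx": 0, "wy": 0, "wz": -1},
    {"gripper": -1, "dx": 0, "dy": 0, "dz": 0, "wx": 0, "wy": 0, "wz": -1}
  ]
}}

```text
time_s: 8.5
tcp_pos: [0.5327, 0.0964, 0.1183]
ee_rot: [0.265, 0.964, 0.001, 0.001]
wrist_force: [1.7, 1.3, -3.0]
finger_gap: 0.0108
finger_force: 51.2
```

```bash
python3 -c "
from h import *
go(.532,.0955,.1165,41);s=ctrl.get_state();print(np.round(s['ft_torque'],3),np.round(s['wrist_force'],1))"
```

```text
t 8.5 tcp [0.5327 0.0964 0.1183] yaw 59.26 wz total 3.98 | shift shares dx,dy,dz [-0.002 -0.007  0.012] tilt [-0.06  0.15]
[ 0.405 -0.626 -0.087] [ 1.7  1.3 -3. ]
```

>>> {"name": "move_arm", "arguments": {
  "plan": [
    {"gripper": -1, "dx": 0, "dy": 0, "dz": 0, "wx": 0, "wy": 0, "wz": -1},
    {"gripper": -1, "dx": 0, "dy": 0, "dz": 0, "wx": 0, "wy": 0, "wz": -1},
    {"gripper": -1, "dx": 0, "dy": 0, "dz": 0, "wx": 0, "wy": 0, "wz": -1},
    {"gripper": -1, "dx": 0, "dy": 0, "dz": 0, "wx": 0, "wy": 0, "wz": -1},
    {"gripper": -1, "dx": 0, "dy": 0, "dz": 0, "wx": 0, "wy": 0, "wz": -1}
  ]
}}

```text
time_s: 9.0
tcp_pos: [0.5323, 0.0959, 0.1182]
ee_rot: [0.068, 0.998, 0.0, 0.001]
wrist_force: [2.0, 0.2, -1.6]
finger_gap: 0.0113
finger_force: 51.4
```

>>> {"name": "move_arm", "arguments": {
  "plan": [
    {"gripper": -1, "dx": 0, "dy": 0, "dz": 0, "wx": 0, "wy": 0, "wz": -1},
    {"gripper": -1, "dx": 0, "dy": 0, "dz": 0, "wx": 0, "wy": 0, "wz": -1},
    {"gripper": -1, "dx": 0, "dy": 0, "dz": 0, "wx": 0, "wy": 0, "wz": -1},
    {"gripper": -1, "dx": 0, "dy": 0, "dz": 0, "wx": 0, "wy": 0, "wz": -1},
    {"gripper": -1, "dx": 0, "dy": 0, "dz": 0, "wx": 0, "wy": 0, "wz": -1}
  ]
}}

```text
time_s: 9.5
tcp_pos: [0.5321, 0.0952, 0.1182]
ee_rot: [-0.131, 0.991, -0.0, 0.001]
wrist_force: [0.8, -1.4, -1.0]
finger_gap: 0.0114
finger_force: 51.5
```

```bash
python3 -c "
from h import *
go(.532,.0955,.1165,41);s=ctrl.get_state();print(np.round(s['ft_torque'],3),np.round(s['wrist_force'],1))"
```

```text
t 9.5 tcp [0.5321 0.0952 0.1182] yaw 105.06 wz total 13.97 | shift shares dx,dy,dz [0.002 0.001 0.011] tilt [-0.06  0.03]
[-0.297 -0.281 -0.083] [ 0.8 -1.4 -1. ]
```

Now to the stop, watching for the torque to rise.

>>> {"name": "move_arm", "arguments": {
  "plan": [
    {"gripper": -1, "dx": 0, "dy": 0, "dz": 0, "wx": 0, "wy": 0, "wz": -1},
    {"gripper": -1, "dx": 0, "dy": 0, "dz": 0, "wx": 0, "wy": 0, "wz": -1},
    {"gripper": -1, "dx": 0, "dy": 0, "dz": 0, "wx": 0, "wy": 0, "wz": 0}
  ]
}}

```text
time_s: 9.8
tcp_pos: [0.5321, 0.0949, 0.1182]
ee_rot: [-0.208, 0.978, -0.0, 0.0]
wrist_force: [0.9, -1.4, -0.6]
finger_gap: 0.011
finger_force: 51.5
```

```bash
python3 -c "
from h import *
go(.532,.0955,.1165,41);s=ctrl.get_state();print(np.round(s['ft_torque'],3),np.round(s['wrist_force'],1))"
```

```text
t 9.8 tcp [0.5321 0.0949 0.1182] yaw 114.03 wz total 15.93 | shift shares dx,dy,dz [0.003 0.002 0.011] tilt [-0.06  0.03]
[-0.434 -0.307 -0.057] [ 0.9 -1.4 -0.6]
```

>>> {"name": "move_arm", "arguments": {
  "plan": [
    {"gripper": -1, "dx": 0, "dy": 0, "dz": 0, "wx": 0, "wy": 0, "wz": -0.7},
    {"gripper": -1, "dx": 0, "dy": 0, "dz": 0, "wx": 0, "wy": 0, "wz": 0}
  ]
}}

```text
time_s: 10.0
tcp_pos: [0.532, 0.0949, 0.1182]
ee_rot: [-0.235, 0.972, -0.0, 0.0]
wrist_force: [1.5, -2.8, -0.6]
finger_gap: 0.0113
finger_force: 51.5
```

```bash
python3 -c "
from h import *
go(.532,.0955,.1165,41);s=ctrl.get_state();print(np.round(s['ft_torque'],3),np.round(s['wrist_force'],1))"
```

```text
t 10.0 tcp [0.532  0.0949 0.1182] yaw 117.15 wz total 16.61 | shift shares dx,dy,dz [0.003 0.003 0.011] tilt [-0.06  0.01]
[-0.637 -0.456 -0.068] [ 1.5 -2.8 -0.6]
```

>>> {"name": "move_arm", "arguments": {
  "plan": [
    {"gripper": -1, "dx": 0, "dy": 0, "dz": 0, "wx": 0, "wy": 0, "wz": -0.7},
    {"gripper": -1, "dx": 0, "dy": 0, "dz": 0, "wx": 0, "wy": 0, "wz": 0}
  ]
}}

```text
time_s: 10.2
tcp_pos: [0.5321, 0.0948, 0.1182]
ee_rot: [-0.262, 0.965, -0.001, 0.0]
wrist_force: [1.6, -3.5, -1.2]
finger_gap: 0.0113
finger_force: 51.5
```

```bash
python3 -c "
from h import *
go(.532,.0955,.1165,41);s=ctrl.get_state();print(np.round(s['ft_torque'],3),np.round(s['wrist_force'],1))"
```

```text
t 10.2 tcp [0.5321 0.0948 0.1182] yaw 120.33 wz total 17.31 | shift shares dx,dy,dz [0.004 0.003 0.011] tilt [-0.07  0.01]
[-0.876 -0.524 -0.006] [ 1.6 -3.5 -1.2]
```

>>> {"name": "move_arm", "arguments": {
  "plan": [
    {"gripper": -1, "dx": 0, "dy": 0, "dz": 0, "wx": 0, "wy": 0, "wz": -0.6},
    {"gripper": -1, "dx": 0, "dy": 0, "dz": 0, "wx": 0, "wy": 0, "wz": 0}
  ]
}}

```text
time_s: 10.4
tcp_pos: [0.532, 0.0948, 0.1182]
ee_rot: [-0.285, 0.959, -0.001, 0.0]
wrist_force: [2.2, -4.0, -0.6]
finger_gap: 0.0106
finger_force: 51.6
```

```bash
python3 -c "
from h import *
go(.532,.0955,.1165,41);s=ctrl.get_state();print(np.round(s['ft_torque'],3),np.round(s['wrist_force'],1))"
```

```text
t 10.4 tcp [0.532  0.0948 0.1182] yaw 123.06 wz total 17.9 | shift shares dx,dy,dz [0.004 0.003 0.011] tilt [-0.07  0.01]
[-1.18  -0.629 -0.122] [ 2.2 -4.  -0.6]
```

>>> {"name": "move_arm", "arguments": {
  "plan": [
    {"gripper": -1, "dx": 0, "dy": 0, "dz": 0, "wx": 0, "wy": 0, "wz": -0.7},
    {"gripper": -1, "dx": 0, "dy": 0, "dz": 0, "wx": 0, "wy": 0, "wz": 0}
  ]
}}

```text
time_s: 10.6
tcp_pos: [0.532, 0.0947, 0.1182]
ee_rot: [-0.311, 0.95, -0.0, 0.0]
wrist_force: [2.3, -4.2, 0.8]
finger_gap: 0.0113
finger_force: 51.8
```

```bash
python3 -c "
from h import *
go(.532,.0955,.1165,41);s=ctrl.get_state();print(np.round(s['ft_torque'],3),np.round(s['wrist_force'],1),s['joint_efforts'])
a=ctrl.grab_frame('side');np.savez('a2.npz',**a)
cv2.imwrite('pics/g3.png',cv2.resize(a['img'][170:250,270:350],None,fx=7,fy=7,interpolation=2)[:,:,::-1])"
```

```text
t 10.6 tcp [0.532  0.0947 0.1182] yaw 126.22 wz total 18.59 | shift shares dx,dy,dz [0.004 0.004 0.011] tilt [-0.06  0.  ]
[-1.218 -0.559 -0.36 ] [ 2.3 -4.2  0.8] [ -2.96323255 -45.35020709  -3.63240346 -18.73131037  -0.89868017
   0.31975555   0.62571142]
```

View pics/g3.png

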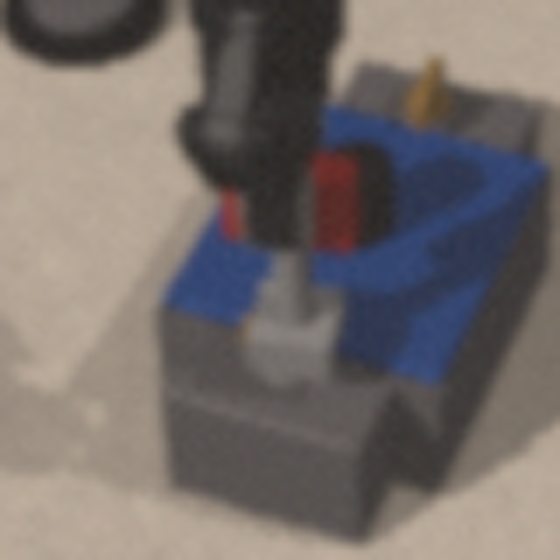

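The foot sits fully over bar A at the crop's (290,340), still engaged, and the torque of −0.36 N m shows it is at the stop. Next I back off within the slack, lift, and head to B.

>>> {"name": "move_arm", "arguments": {
  "plan": [
    {"gripper": -1, "dx": 0, "dy": 0, "dz": 0, "wx": 0, "wy": 0, "wz": 1},
    {"gripper": -1, "dx": 0, "dy": 0, "dz": 0, "wx": 0, "wy": 0, "wz": 1},
    {"gripper": -1, "dx": 0, "dy": 0, "dz": 0, "wx": 0, "wy": 0, "wz": 0.4},
    {"gripper": -1, "dx": 0, "dy": 0, "dz": -0.08, "wx": 0, "wy": 0, "wz": 0},
    {"gripper": -1, "dx": 0, "dy": 0, "dz": -0.2, "wx": 0, "wy": 0, "wz": 0}
  ]
}}

```text
time_s: 11.15
tcp_pos: [0.5286, 0.0965, 0.1585]
ee_rot: [-0.221, 0.975, 0.001, -0.004]
wrist_force: [1.0, 0.6, -0.3]
finger_gap: 0.0107
finger_force: 51.5
```

>>> {"name": "move_arm", "arguments": {
  "plan": [
    {"gripper": -1, "dx": 0, "dy": 0, "dz": -0.2, "wx": 0, "wy": 0, "wz": 0},
    {"gripper": -1, "dx": 0, "dy": 0, "dz": 0, "wx": 0, "wy": 0, "wz": 1},
    {"gripper": -1, "dx": 0, "dy": 0, "dz": 0, "wx": 0, "wy": 0, "wz": 1},
    {"gripper": -1, "dx": 0, "dy": 0, "dz": 0, "wx": 0, "wy": 0, "wz": 1},
    {"gripper": -1, "dx": 0, "dy": 0, "dz": 0, "wx": 0, "wy": 0, "wz": 1}
  ]
}}

```text
time_s: 11.65
tcp_pos: [0.5306, 0.0971, 0.1907]
ee_rot: [-0.061, 0.998, 0.001, -0.001]
wrist_force: [0.5, -0.6, -1.8]
finger_gap: 0.011
finger_force: 51.5
```

>>> {"name": "move_arm", "arguments": {
  "plan": [
    {"gripper": -1, "dx": 0, "dy": 0, "dz": 0, "wx": 0, "wy": 0, "wz": 1},
    {"gripper": -1, "dx": 0, "dy": 0, "dz": 0, "wx": 0, "wy": 0, "wz": 1},
    {"gripper": -1, "dx": 0, "dy": 0, "dz": 0, "wx": 0, "wy": 0, "wz": 1},
    {"gripper": -1, "dx": 0, "dy": 0, "dz": 0, "wx": 0, "wy": 0, "wz": 1},
    {"gripper": -1, "dx": 0, "dy": 0, "dz": 0, "wx": 0, "wy": 0, "wz": 1}
  ]
}}

```text
time_s: 12.15
tcp_pos: [0.5306, 0.0971, 0.1906]
ee_rot: [0.138, 0.99, 0.001, -0.001]
wrist_force: [0.6, 0.6, -0.4]
finger_gap: 0.0112
finger_force: 51.5
```

>>> {"name": "move_arm", "arguments": {
  "plan": [
    {"gripper": -1, "dx": 0, "dy": 0, "dz": 0, "wx": 0, "wy": 0, "wz": 1},
    {"gripper": -1, "dx": 0, "dy": 0, "dz": 0, "wx": 0, "wy": 0, "wz": 1},
    {"gripper": -1, "dx": 0, "dy": 0, "dz": 0, "wx": 0, "wy": 0, "wz": 1},
    {"gripper": -1, "dx": 0, "dy": 0, "dz": 0, "wx": 0, "wy": 0, "wz": 1},
    {"gripper": -1, "dx": 0, "dy": 0, "dz": 0, "wx": 0, "wy": 0, "wz": 1}
  ]
}}

```text
time_s: 12.65
tcp_pos: [0.5306, 0.0972, 0.1905]
ee_rot: [0.332, 0.943, 0.001, -0.001]
wrist_force: [-0.9, 0.2, -0.9]
finger_gap: 0.0112
finger_force: 51.5
```

>>> {"name": "move_arm", "arguments": {
  "plan": [
    {"gripper": -1, "dx": 0, "dy": 0, "dz": 0, "wx": 0, "wy": 0, "wz": 1},
    {"gripper": -1, "dx": 0, "dy": 0, "dz": 0, "wx": 0, "wy": 0, "wz": 1},
    {"gripper": -1, "dx": 0, "dy": 0, "dz": 0, "wx": 0, "wy": 0, "wz": 1},
    {"gripper": -1, "dx": 0, "dy": 0, "dz": 0, "wx": 0, "wy": 0, "wz": 0.5},
    {"gripper": -1, "dx": 0, "dy": 0, "dz": 0, "wx": 0, "wy": 0, "wz": 0}
  ]
}}

```text
time_s: 13.15
tcp_pos: [0.5307, 0.0971, 0.1905]
ee_rot: [0.459, 0.888, 0.0, -0.001]
wrist_force: [-0.1, -0.0, -1.5]
finger_gap: 0.0111
finger_force: 51.5
```

```bash
python3 -c "
from h import *
go(.584,-.0195,.15,34)"
```

```text
t 13.15 tcp [0.5307 0.0971 0.1905] yaw 35.32 wz total 0.29 | shift shares dx,dy,dz [-0.843 -0.14   0.27 ] tilt [ 0.1  -0.01]
```

>>> {"name": "move_arm", "arguments": {
  "plan": [
    {"gripper": -1, "dx": 0, "dy": 0, "dz": 0, "wx": 0, "wy": 0, "wz": 0.3},
    {"gripper": -1, "dx": -0.28, "dy": -0.046, "dz": 0, "wx": 0, "wy": 0, "wz": 0},
    {"gripper": -1, "dx": -0.28, "dy": -0.046, "dz": 0, "wx": 0, "wy": 0, "wz": 0},
    {"gripper": -1, "dx": -0.28, "dy": -0.046, "dz": 0, "wx": 0, "wy": 0, "wz": 0},
    {"gripper": -1, "dx": 0, "dy": 0, "dz": 0.13, "wx": 0, "wy": 0, "wz": 0}
  ]
}}

```text
time_s: 13.65
tcp_pos: [0.5881, -0.0277, 0.1733]
ee_rot: [0.474, 0.88, 0.0, 0.004]
wrist_force: [0.2, 0.6, -1.4]
finger_gap: 0.0107
finger_force: 51.5
```

>>> {"name": "move_arm", "arguments": {
  "plan": [
    {"gripper": -1, "dx": 0, "dy": 0, "dz": 0.13, "wx": 0, "wy": 0, "wz": 0},
    {"gripper": -1, "dx": 0, "dy": 0, "dz": 0, "wx": 0, "wy": 0, "wz": 0},
    {"gripper": -1, "dx": 0, "dy": 0, "dz": 0, "wx": 0, "wy": 0, "wz": 0}
  ]
}}

```text
time_s: 13.95
tcp_pos: [0.5844, -0.0199, 0.1512]
ee_rot: [0.47, 0.882, -0.0, -0.0]
wrist_force: [-0.2, -0.3, -0.2]
finger_gap: 0.0113
finger_force: 51.5
```

```bash
cat > b.py <<'E'
from h import *
go(.584,-.0195,.15,34)
f=ctrl.grab_frame('side');h=cv2.cvtColor(f['img'],cv2.COLOR_RGB2HSV)
print('cols',list(range(322,342)))
for v in range(165,192): print(v,' '.join('%3d%s'%(x[2],'b' if 105<x[0]<130 and x[1]>110 else 'o' if 8<x[0]<25 and x[1]>90 else '.') for x in h[v,322:342]))
E=f['extrinsics'];K=f['intrinsics'];s=ctrl.get_state()
def px(p):
    c=E[:3,:3]@p+E[:3,3];return float((K[0,0]*c[0]/-c[2]+K[0,2]).round(1)),float((-K[1,1]*c[1]/-c[2]+K[1,2]).round(1))
t=np.radians(124);X=np.array([np.cos(t),np.sin(t),0]);Y=np.array([np.cos(t-np.pi/2),np.sin(t-np.pi/2),0])
k=np.array(s['tcp_pos'])-[0,0,.0555]
for q in(13,5,-5,-13):print('foot bottom front',q,px(k+.013*X+Y*q/1000),'top',px(k+.013*X+Y*q/1000+[0,0,.015]))
b=np.array([.584,-.0195,.0705]);print('bar near/far ends',px(b+.014*X),px(b-.014*X),'base near',px(b+.014*X-[0,0,.012]))
cv2.imwrite('pics/g4.png',cv2.resize(f['img'][130:250,270:370],None,fx=5,fy=5,interpolation=2)[:,:,::-1])
E
python3 b.py
```

```text
t 13.95 tcp [ 0.5844 -0.0199  0.1512] yaw 33.88 wz total -0.03 | shift shares dx,dy,dz [ 0.004 -0.     0.008] tilt [ 0.05 -0.03]
cols [322, 323, 324, 325, 326, 327, 328, 329, 330, 331, 332, 333, 334, 335, 336, 337, 338, 339, 340, 341]
165 177. 177. 177. 178. 174. 163. 151. 140. 123. 113. 103. 104. 128. 156. 164. 169. 174. 179. 180. 178.
166 175. 175. 178. 177. 168. 153. 142. 131. 124. 115. 103.  97. 105. 122. 131. 143. 161. 175. 179. 178.
167 175. 176. 178. 174. 161. 140. 131. 127. 122. 116. 101.  92.  91. 100. 105. 116. 145. 171. 177. 179.
168 175. 177. 178. 173. 153. 131. 119. 121. 121. 114. 105.  90.  92. 100. 105. 114. 141. 169. 178. 178.
169 177. 180. 177. 170. 150. 127. 123. 119. 123. 114. 105.  95.  99. 113. 121. 121. 140. 169. 179. 179.
170 178. 178. 175. 166. 146. 133. 126. 126. 123. 122. 114. 113. 116. 127. 125. 120. 141. 170. 179. 181.
171 179. 179. 172. 156. 139. 134. 134. 130. 132. 129. 129. 128. 131. 132. 124. 119. 145. 170. 180. 180.
172 179. 178. 169. 153. 132. 125. 129. 129. 130. 131. 130. 131. 132. 128. 122. 126. 158. 178. 181. 179.
173 180. 178. 171. 150. 124. 119.
[... 1535 characters left out ...]
 103b 102b 101b 100b 102. 100.  90.  83.  83.  87.  83.  73.  76.  83.  89.  92.  95.  94.  95.
189  97b 100b 104b 110b 111b 109b 111b 107b 106. 110b 107.  97.  93.  88.  88.  88.  90.  92.  93.  95.
190  68.  79.  91b 105b 107b 113b 113b 113b 113b 114b 112b 109b 107b 105. 100.  96.  96.  94.  92.  88.
191  53.  55.  70.  87. 102b 112b 113b 113b 113b 111b 111b 106b 105b 106b 110b 108b 111b 110b 103.  97.
foot bottom front 13 (324.2, 174.9) top (324.2, 170.1)
foot bottom front 5 (327.6, 175.4) top (327.5, 170.5)
foot bottom front -5 (331.7, 175.9) top (331.7, 171.1)
foot bottom front -13 (335.0, 176.4) top (335.1, 171.5)
bar near/far ends (329.7, 184.3) (332.0, 176.8) base near (329.7, 188.0)
```

View pics/g4.png

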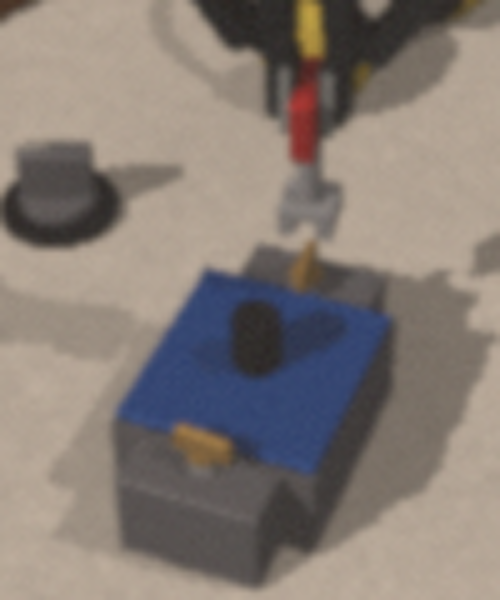

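Bar A now lies across the box at crop (203,445). The slot's see-through gap is centred at column 330.7, as predicted. Bar B sits about 0.5 px left of prediction, so I shift 1 mm along +y of the tool and lower.

>>> {"name": "move_arm", "arguments": {
  "plan": [
    {"gripper": -1, "dx": 0, "dy": 0.007, "dz": 0.08, "wx": 0, "wy": 0, "wz": 0},
    {"gripper": -1, "dx": 0, "dy": 0, "dz": 0.06, "wx": 0, "wy": 0, "wz": 0},
    {"gripper": -1, "dx": 0, "dy": 0, "dz": 0.03, "wx": 0, "wy": 0, "wz": 0},
    {"gripper": -1, "dx": 0, "dy": 0, "dz": 0.03, "wx": 0, "wy": 0, "wz": 0},
    {"gripper": -1, "dx": 0, "dy": 0, "dz": 0, "wx": 0, "wy": 0, "wz": 0}
  ]
}}

```text
time_s: 14.5
tcp_pos: [0.5852, -0.0197, 0.1204]
ee_rot: [0.471, 0.882, -0.0, -0.0]
wrist_force: [1.0, -0.1, -1.8]
finger_gap: 0.0113
finger_force: 51.4
```

>>> {"name": "move_arm", "arguments": {
  "plan": [
    {"gripper": -1, "dx": 0, "dy": 0, "dz": 0.015, "wx": 0, "wy": 0, "wz": 0},
    {"gripper": -1, "dx": 0, "dy": 0, "dz": 0, "wx": 0, "wy": 0, "wz": -1},
    {"gripper": -1, "dx": 0, "dy": 0, "dz": 0, "wx": 0, "wy": 0, "wz": -1},
    {"gripper": -1, "dx": 0, "dy": 0, "dz": 0, "wx": 0, "wy": 0, "wz": -1},
    {"gripper": -1, "dx": 0, "dy": 0, "dz": 0, "wx": 0, "wy": 0, "wz": -1}
  ]
}}

```text
time_s: 15.0
tcp_pos: [0.5865, -0.0193, 0.1192]
ee_rot: [0.322, 0.947, 0.001, 0.001]
wrist_force: [2.1, 1.9, -3.7]
finger_gap: 0.0111
finger_force: 51.2
```

>>> {"name": "move_arm", "arguments": {
  "plan": [
    {"gripper": -1, "dx": 0, "dy": 0, "dz": 0, "wx": 0, "wy": 0, "wz": -1},
    {"gripper": -1, "dx": 0, "dy": 0, "dz": 0, "wx": 0, "wy": 0, "wz": -1},
    {"gripper": -1, "dx": 0, "dy": 0, "dz": 0, "wx": 0, "wy": 0, "wz": -1},
    {"gripper": -1, "dx": 0, "dy": 0, "dz": 0, "wx": 0, "wy": 0, "wz": -1},
    {"gripper": -1, "dx": 0, "dy": 0, "dz": 0, "wx": 0, "wy": 0, "wz": -1}
  ]
}}

```text
time_s: 15.5
tcp_pos: [0.5864, -0.0193, 0.1192]
ee_rot: [0.128, 0.992, 0.0, 0.001]
wrist_force: [1.1, 1.7, -2.1]
finger_gap: 0.011
finger_force: 51.3
```

```bash
cat > t.py <<'E'
from h import *
go(.584,-.0195,.118,120);s=ctrl.get_state();print(np.round(s['ft_torque'],3),np.round(s['wrist_force'],1),round(s['joint_efforts'][6],2))
E
python3 t.py
```

```text
t 15.5 tcp [ 0.5864 -0.0193  0.1192] yaw 75.29 wz total -9.75 | shift shares dx,dy,dz [0.014 0.007 0.008] tilt [-0.14 -0.03]
[ 0.287 -0.405 -0.043] [ 1.1  1.7 -2.1] -0.65
```

>>> {"name": "move_arm", "arguments": {
  "plan": [
    {"gripper": -1, "dx": 0, "dy": 0, "dz": 0, "wx": 0, "wy": 0, "wz": -1},
    {"gripper": -1, "dx": 0, "dy": 0, "dz": 0, "wx": 0, "wy": 0, "wz": -1},
    {"gripper": -1, "dx": 0, "dy": 0, "dz": 0, "wx": 0, "wy": 0, "wz": -1},
    {"gripper": -1, "dx": 0, "dy": 0, "dz": 0, "wx": 0, "wy": 0, "wz": -1},
    {"gripper": -1, "dx": 0, "dy": 0, "dz": 0, "wx": 0, "wy": 0, "wz": -1}
  ]
}}

```text
time_s: 16.0
tcp_pos: [0.5862, -0.0195, 0.1192]
ee_rot: [-0.072, 0.997, 0.0, 0.001]
wrist_force: [1.2, 1.0, -1.7]
finger_gap: 0.0111
finger_force: 51.3
```

>>> {"name": "move_arm", "arguments": {
  "plan": [
    {"gripper": -1, "dx": 0, "dy": 0, "dz": 0, "wx": 0, "wy": 0, "wz": -1},
    {"gripper": -1, "dx": 0, "dy": 0, "dz": 0, "wx": 0, "wy": 0, "wz": -1},
    {"gripper": -1, "dx": 0, "dy": 0, "dz": 0, "wx": 0, "wy": 0, "wz": -1},
    {"gripper": -1, "dx": 0, "dy": 0, "dz": 0, "wx": 0, "wy": 0, "wz": 0}
  ]
}}

```text
time_s: 16.4
tcp_pos: [0.586, -0.0196, 0.1191]
ee_rot: [-0.189, 0.982, 0.0, 0.001]
wrist_force: [0.4, 0.1, -1.8]
finger_gap: 0.0109
finger_force: 51.4
```

```bash
python3 t.py
```

```text
t 16.4 tcp [ 0.586  -0.0196  0.1191] yaw 111.78 wz total -1.79 | shift shares dx,dy,dz [0.011 0.007 0.008] tilt [-0.09 -0.01]
[ 0.304 -0.183 -0.022] [ 0.4  0.1 -1.8] 0.5
```

>>> {"name": "move_arm", "arguments": {
  "plan": [
    {"gripper": -1, "dx": 0, "dy": 0, "dz": 0, "wx": 0, "wy": 0, "wz": -1},
    {"gripper": -1, "dx": 0, "dy": 0, "dz": 0, "wx": 0, "wy": 0, "wz": -1},
    {"gripper": -1, "dx": 0, "dy": 0, "dz": 0, "wx": 0, "wy": 0, "wz": 0}
  ]
}}

```text
time_s: 16.7
tcp_pos: [0.5858, -0.0198, 0.1191]
ee_rot: [-0.266, 0.964, 0.0, 0.001]
wrist_force: [1.3, 0.8, -1.3]
finger_gap: 0.0113
finger_force: 51.5
```

```bash
python3 t.py
```

```text
t 16.7 tcp [ 0.5858 -0.0198  0.1191] yaw 120.85 wz total 0.19 | shift shares dx,dy,dz [0.01  0.008 0.007] tilt [-0.06 -0.01]
[ 0.227 -0.179  0.002] [ 1.3  0.8 -1.3] 0.5
```

>>> {"name": "move_arm", "arguments": {
  "plan": [
    {"gripper": -1, "dx": 0, "dy": 0, "dz": 0, "wx": 0, "wy": 0, "wz": -0.8},
    {"gripper": -1, "dx": 0, "dy": 0, "dz": 0, "wx": 0, "wy": 0, "wz": 0}
  ]
}}

```text
time_s: 16.9
tcp_pos: [0.5857, -0.0199, 0.1191]
ee_rot: [-0.296, 0.955, 0.0, 0.0]
wrist_force: [1.3, 0.8, 0.1]
finger_gap: 0.0114
finger_force: 51.6
```

```bash
python3 t.py
```

```text
t 16.9 tcp [ 0.5857 -0.0199  0.1191] yaw 124.42 wz total 0.96 | shift shares dx,dy,dz [0.009 0.008 0.007] tilt [-0.05 -0.01]
[ 0.255 -0.261 -0.238] [1.3 0.8 0.1] 0.61
```

>>> {"name": "move_arm", "arguments": {
  "plan": [
    {"gripper": -1, "dx": 0, "dy": 0, "dz": 0, "wx": 0, "wy": 0, "wz": -0.7},
    {"gripper": -1, "dx": 0, "dy": 0, "dz": 0, "wx": 0, "wy": 0, "wz": 0}
  ]
}}

```text
time_s: 17.1
tcp_pos: [0.5856, -0.02, 0.119]
ee_rot: [-0.322, 0.947, 0.0, 0.0]
wrist_force: [0.2, 0.5, 0.9]
finger_gap: 0.0108
finger_force: 52.3
```

```bash
python3 t.py
```

```text
t 17.1 tcp [ 0.5856 -0.02    0.119 ] yaw 127.55 wz total 1.65 | shift shares dx,dy,dz [0.008 0.008 0.007] tilt [-0.04  0.01]
[ 0.252 -0.198 -0.619] [0.2 0.5 0.9] 0.94
```

Screw B is at its stop. Backing off, lifting, and carrying the key back.

>>> {"name": "move_arm", "arguments": {
  "plan": [
    {"gripper": -1, "dx": 0, "dy": 0, "dz": 0, "wx": 0, "wy": 0, "wz": 1},
    {"gripper": -1, "dx": 0, "dy": 0, "dz": 0, "wx": 0, "wy": 0, "wz": 1},
    {"gripper": -1, "dx": 0, "dy": 0, "dz": 0, "wx": 0, "wy": 0, "wz": 0.6},
    {"gripper": -1, "dx": 0, "dy": 0, "dz": -0.08, "wx": 0, "wy": 0, "wz": 0},
    {"gripper": -1, "dx": 0, "dy": 0, "dz": -0.2, "wx": 0, "wy": 0, "wz": 0}
  ]
}}

```text
time_s: 17.6
tcp_pos: [0.5831, -0.02, 0.1592]
ee_rot: [-0.224, 0.975, 0.0, -0.003]
wrist_force: [0.8, 0.6, -0.4]
finger_gap: 0.0112
finger_force: 51.4
```

>>> {"name": "move_arm", "arguments": {
  "plan": [
    {"gripper": -1, "dx": 0, "dy": 0, "dz": -0.2, "wx": 0, "wy": 0, "wz": 0},
    {"gripper": -1, "dx": 0, "dy": 0, "dz": 0, "wx": 0, "wy": 0, "wz": 0}
  ]
}}

```text
time_s: 17.8
tcp_pos: [0.5882, -0.0199, 0.196]
ee_rot: [-0.224, 0.975, -0.001, 0.004]
wrist_force: [1.2, 0.7, -1.3]
finger_gap: 0.0115
finger_force: 51.5
```

```bash
python3 -c "
from h import *
go(.5255,.289,.061)
f=ctrl.grab_frame('side');cv2.imwrite('pics/g5.png',cv2.resize(f['img'][130:250,270:370],None,fx=5,fy=5,interpolation=2)[:,:,::-1])"
```

```text
t 17.8 tcp [ 0.5882 -0.0199  0.196 ] yaw 115.88 wz total 0.0 | shift shares dx,dy,dz [-0.523  2.035  0.9  ] tilt [-0.43 -0.23]
```

View pics/g5.png

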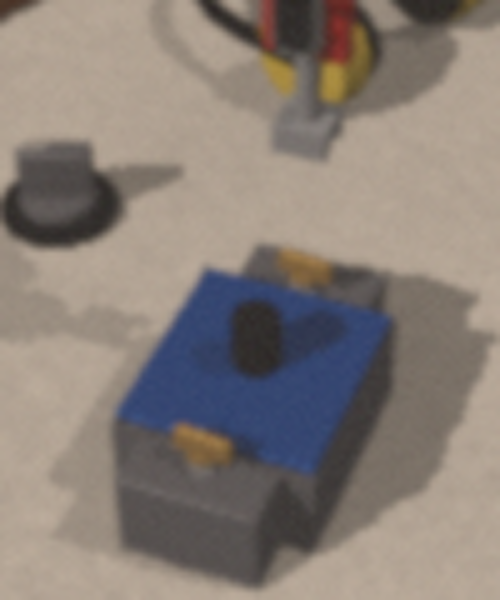

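Both brass bars, at crop (203,445) and (305,268), now lie across the box, and the key is clear of them.

>>> {"name": "move_arm", "arguments": {
  "plan": [
    {"gripper": -1, "dx": -0.075, "dy": 0.29, "dz": 0, "wx": 0, "wy": 0, "wz": 0},
    {"gripper": -1, "dx": -0.075, "dy": 0.29, "dz": 0, "wx": 0, "wy": 0, "wz": 0},
    {"gripper": -1, "dx": -0.075, "dy": 0.29, "dz": 0, "wx": 0, "wy": 0, "wz": 0},
    {"gripper": -1, "dx": -0.075, "dy": 0.29, "dz": 0, "wx": 0, "wy": 0, "wz": 0},
    {"gripper": -1, "dx": -0.075, "dy": 0.29, "dz": 0, "wx": 0, "wy": 0, "wz": 0}
  ]
}}

```text
time_s: 18.35
tcp_pos: [0.5397, 0.2015, 0.1901]
ee_rot: [-0.224, 0.975, -0.0, -0.001]
wrist_force: [0.0, 0.5, 0.0]
finger_gap: 0.0111
finger_force: 51.4
```

>>> {"name": "move_arm", "arguments": {
  "plan": [
    {"gripper": -1, "dx": -0.075, "dy": 0.29, "dz": 0, "wx": 0, "wy": 0, "wz": 0},
    {"gripper": -1, "dx": -0.075, "dy": 0.29, "dz": 0, "wx": 0, "wy": 0, "wz": 0},
    {"gripper": -1, "dx": 0, "dy": 0, "dz": 0.3, "wx": 0, "wy": 0, "wz": 0},
    {"gripper": -1, "dx": 0, "dy": 0, "dz": 0.3, "wx": 0, "wy": 0, "wz": 0},
    {"gripper": -1, "dx": 0, "dy": 0, "dz": 0.15, "wx": 0, "wy": 0, "wz": 0}
  ]
}}

```text
time_s: 18.85
tcp_pos: [0.5201, 0.2871, 0.0738]
ee_rot: [-0.225, 0.974, -0.001, -0.003]
wrist_force: [-0.2, 0.0, -1.0]
finger_gap: 0.0112
finger_force: 51.4
```

>>> {"name": "move_arm", "arguments": {
  "plan": [
    {"gripper": -1, "dx": 0, "dy": 0, "dz": 0, "wx": 0, "wy": 0, "wz": 0},
    {"gripper": -1, "dx": 0, "dy": 0, "dz": 0, "wx": 0, "wy": 0, "wz": 0}
  ]
}}

```text
time_s: 19.05
tcp_pos: [0.5231, 0.2884, 0.0782]
ee_rot: [-0.224, 0.975, -0.0, -0.0]
wrist_force: [0.0, -0.1, -1.1]
finger_gap: 0.0112
finger_force: 51.4
```

```bash
python3 -c "
from h import *
go(.5255,.289,.0595)"
```

```text
t 19.05 tcp [0.5231 0.2884 0.0782] yaw 115.9 wz total 0.0 | shift shares dx,dy,dz [-0.016 -0.003  0.125] tilt [ 0.06 -0.01]
```

>>> {"name": "move_arm", "arguments": {
  "plan": [
    {"gripper": -1, "dx": -0.015, "dy": 0, "dz": 0.06, "wx": 0, "wy": 0, "wz": 0},
    {"gripper": -1, "dx": 0, "dy": 0, "dz": 0.04, "wx": 0, "wy": 0, "wz": 0},
    {"gripper": -1, "dx": 0, "dy": 0, "dz": 0.018, "wx": 0, "wy": 0, "wz": 0},
    {"gripper": -1, "dx": 0, "dy": 0, "dz": 0, "wx": 0, "wy": 0, "wz": 0}
  ]
}}

```text
time_s: 19.45
tcp_pos: [0.5251, 0.2893, 0.0606]
ee_rot: [-0.224, 0.975, -0.0, -0.0]
wrist_force: [-0.5, 0.2, -1.3]
finger_gap: 0.0112
finger_force: 51.5
```

```bash
python3 t.py
```

```text
t 19.45 tcp [0.5251 0.2893 0.0606] yaw 115.9 wz total -0.89 | shift shares dx,dy,dz [ 0.69  -1.979 -0.383] tilt [ 0.01 -0.  ]
[ 0.054  0.017 -0.028] [-0.5  0.2 -1.3] -0.01
```

>>> {"name": "move_arm", "arguments": {
  "plan": [
    {"gripper": -1, "dx": 0, "dy": 0, "dz": 0.008, "wx": 0, "wy": 0, "wz": 0},
    {"gripper": -1, "dx": 0, "dy": 0, "dz": 0, "wx": 0, "wy": 0, "wz": 0}
  ]
}}

```text
time_s: 19.65
tcp_pos: [0.5254, 0.2895, 0.0596]
ee_rot: [-0.224, 0.975, 0.0, 0.0]
wrist_force: [-0.0, 1.5, -1.6]
finger_gap: 0.0112
finger_force: 51.5
```

>>> {"name": "move_arm", "arguments": {
  "plan": [
    {"gripper": -1, "dx": 0, "dy": 0, "dz": 0.005, "wx": 0, "wy": 0, "wz": 0},
    {"gripper": -1, "dx": 0, "dy": 0, "dz": 0, "wx": 0, "wy": 0, "wz": 0}
  ]
}}

```text
time_s: 19.85
tcp_pos: [0.5256, 0.2896, 0.0595]
ee_rot: [-0.224, 0.975, 0.0, 0.0]
wrist_force: [-0.7, -0.4, 4.5]
finger_gap: 0.0112
finger_force: 52.4
```

Contact at 4.5 N, so release and rise.

>>> {"name": "move_arm", "arguments": {
  "plan": [
    {"gripper": -0.6, "dx": 0, "dy": 0, "dz": 0, "wx": 0, "wy": 0, "wz": 0},
    {"gripper": -0.3, "dx": 0, "dy": 0, "dz": 0, "wx": 0, "wy": 0, "wz": 0},
    {"gripper": 0.2, "dx": 0, "dy": 0, "dz": 0, "wx": 0, "wy": 0, "wz": 0},
    {"gripper": 0.2, "dx": 0, "dy": 0, "dz": 0, "wx": 0, "wy": 0, "wz": 0},
    {"gripper": 0.2, "dx": 0, "dy": 0, "dz": 0, "wx": 0, "wy": 0, "wz": 0}
  ]
}}

```text
time_s: 20.35
tcp_pos: [0.5252, 0.2895, 0.0585]
ee_rot: [-0.224, 0.975, -0.0, -0.0]
wrist_force: [0.2, -0.3, -0.5]
finger_gap: 0.051
finger_force: 0.0
```

>>> {"name": "move_arm", "arguments": {
  "plan": [
    {"gripper": 0.2, "dx": 0, "dy": 0, "dz": -0.15, "wx": 0, "wy": 0, "wz": 0},
    {"gripper": 0.2, "dx": 0, "dy": 0, "dz": -0.25, "wx": 0, "wy": 0, "wz": 0},
    {"gripper": 0.2, "dx": 0, "dy": 0, "dz": -0.3, "wx": 0, "wy": 0, "wz": 0},
    {"gripper": 0.2, "dx": 0, "dy": 0, "dz": -0.2, "wx": 0, "wy": 0, "wz": 0}
  ]
}}

```text
time_s: 20.75
tcp_pos: [0.526, 0.29, 0.1966]
ee_rot: [-0.224, 0.975, 0.001, 0.001]
wrist_force: [0.8, 0.9, 0.4]
finger_gap: 0.0512
finger_force: 0.0
```

```bash
python3 - <<'E'
from h import *
go(.558,.038,.13,24.3);go(.558,.038,.13,114.3)
f=ctrl.grab_frame('side');m=mask(f,(215,270,255,290),RED);v,u=np.nonzero(m)
print('red',m.sum(),u.mean(),v.mean(),ray(f,(u.mean(),v.mean()),.072)[0].round(4),np.percentile(cloud(f)[m][:,2],[5,50,95]).round(3))
K=lambda h,s,v:(v<50)
m=mask(f,(310,335,185,208),K);v,u=np.nonzero(m);print('knob side',m.sum(),u.mean(),v.mean(),ray(f,(u.mean(),v.mean()),.071)[0].round(4))
g=dict(np.load('top0.npz'));m=mask(g,(312,332,184,204),K);v,u=np.nonzero(m);print('knob top0',m.sum(),u.mean(),v.mean(),ray(g,(u.mean(),v.mean()),.071)[0].round(4))
E
```

```text
t 20.75 tcp [0.526  0.29   0.1966] yaw 115.91 wz total 19.99 | shift shares dx,dy,dz [-1.619 -0.497  0.444] tilt [0.02 0.18]
t 20.75 tcp [0.526  0.29   0.1966] yaw 115.91 wz total 0.35 | shift shares dx,dy,dz [ 0.497 -1.619  0.444] tilt [-0.18  0.02]
red 210 238.2047619047619 270.7809523809524 [0.5216 0.2905 0.072 ] [0.058 0.078 0.086]
knob side 6 323.6666666666667 198.33333333333334 [0.5512 0.0357 0.071 ]
knob top0 69 321.15942028985506 193.46376811594203 [0.56   0.0368 0.071 ]
```

The key is upright again at about (0.522, 0.291), with its bar top at 0.086. Now the lid.

>>> {"name": "move_arm", "arguments": {
  "plan": [
    {"gripper": 0.2, "dx": 0, "dy": 0, "dz": 0, "wx": 0, "wy": 0, "wz": 0.35},
    {"gripper": 0.2, "dx": 0.083, "dy": -0.27, "dz": 0, "wx": 0, "wy": 0, "wz": 0},
    {"gripper": 0.2, "dx": 0.083, "dy": -0.27, "dz": 0, "wx": 0, "wy": 0, "wz": 0},
    {"gripper": 0.2, "dx": 0.083, "dy": -0.27, "dz": 0, "wx": 0, "wy": 0, "wz": 0},
    {"gripper": 0.2, "dx": 0.083, "dy": -0.27, "dz": 0, "wx": 0, "wy": 0, "wz": 0}
  ]
}}

```text
time_s: 21.3
tcp_pos: [0.5456, 0.1195, 0.1921]
ee_rot: [-0.21, 0.978, -0.0, -0.001]
wrist_force: [0.1, -0.7, -0.2]
finger_gap: 0.0512
finger_force: 0.0
```

>>> {"name": "move_arm", "arguments": {
  "plan": [
    {"gripper": 0.2, "dx": 0.083, "dy": -0.27, "dz": 0, "wx": 0, "wy": 0, "wz": 0},
    {"gripper": 0.2, "dx": 0.083, "dy": -0.27, "dz": 0, "wx": 0, "wy": 0, "wz": 0},
    {"gripper": 0.2, "dx": 0, "dy": 0, "dz": 0.25, "wx": 0, "wy": 0, "wz": 0},
    {"gripper": 0.2, "dx": 0, "dy": 0, "dz": 0.2, "wx": 0, "wy": 0, "wz": 0},
    {"gripper": 0.2, "dx": 0, "dy": 0, "dz": 0, "wx": 0, "wy": 0, "wz": 0}
  ]
}}

```text
time_s: 21.8
tcp_pos: [0.553, 0.0363, 0.1212]
ee_rot: [-0.21, 0.978, 0.001, -0.005]
wrist_force: [-0.1, 0.3, -0.3]
finger_gap: 0.0507
finger_force: 0.0
```

>>> {"name": "move_arm", "arguments": {
  "plan": [
    {"gripper": 0.2, "dx": 0, "dy": 0, "dz": 0, "wx": 0, "wy": 0, "wz": 0}
  ]
}}

```text
time_s: 21.9
tcp_pos: [0.5565, 0.0374, 0.1254]
ee_rot: [-0.21, 0.978, 0.0, -0.001]
wrist_force: [0.8, 0.5, 0.4]
finger_gap: 0.0513
finger_force: 0.0
```

```bash
python3 - <<'E'
from h import *
go(.5585,.0375,.0605,114.3)
f=ctrl.grab_frame('top');a=ctrl.grab_frame('side')
cv2.imwrite('pics/g6.png',np.hstack([cv2.resize(a['img'][130:250,270:370],None,fx=4,fy=4,interpolation=2),cv2.resize(f['img'][130:250,270:370],None,fx=4,fy=4,interpolation=2)])[:,:,::-1])
E
```

```text
t 21.9 tcp [0.5565 0.0374 0.1254] yaw 114.3 wz total 0.0 | shift shares dx,dy,dz [-0.013 -0.005  0.433] tilt [0.13 0.05]
```

>>> {"name": "move_arm", "arguments": {
  "plan": [
    {"gripper": 0.2, "dx": -0.01, "dy": -0.005, "dz": 0.2, "wx": 0, "wy": 0, "wz": 0},
    {"gripper": 0.2, "dx": 0, "dy": 0, "dz": 0.15, "wx": 0, "wy": 0, "wz": 0},
    {"gripper": 0.2, "dx": 0, "dy": 0, "dz": 0.07, "wx": 0, "wy": 0, "wz": 0},
    {"gripper": 0.2, "dx": 0, "dy": 0, "dz": 0, "wx": 0, "wy": 0, "wz": 0},
    {"gripper": 0.2, "dx": 0, "dy": 0, "dz": 0, "wx": 0, "wy": 0, "wz": 0}
  ]
}}

```text
time_s: 22.5
tcp_pos: [0.5598, 0.0375, 0.0643]
ee_rot: [-0.211, 0.978, -0.0, 0.001]
wrist_force: [-0.2, -0.0, 0.4]
finger_gap: 0.0515
finger_force: 0.0
```

```bash
python3 -c "
from h import *
go(.5585,.0375,.0605,114.3)"
```

```text
t 22.5 tcp [0.5598 0.0375 0.0643] yaw 114.32 wz total 0.0 | shift shares dx,dy,dz [0.008 0.003 0.026] tilt [-0.11 -0.03]
```

>>> {"name": "move_arm", "arguments": {
  "plan": [
    {"gripper": 0.2, "dx": 0, "dy": 0, "dz": 0.025, "wx": 0, "wy": 0, "wz": 0},
    {"gripper": 0.2, "dx": 0, "dy": 0, "dz": 0, "wx": 0, "wy": 0, "wz": 0},
    {"gripper": -0.2, "dx": 0, "dy": 0, "dz": 0, "wx": 0, "wy": 0, "wz": 0},
    {"gripper": -1, "dx": 0, "dy": 0, "dz": 0, "wx": 0, "wy": 0, "wz": 0},
    {"gripper": -1, "dx": 0, "dy": 0, "dz": 0, "wx": 0, "wy": 0, "wz": 0}
  ],
  "force": 70
}}

```text
time_s: 23.0
tcp_pos: [0.5591, 0.0372, 0.0601]
ee_rot: [-0.21, 0.978, -0.0, 0.0]
wrist_force: [-1.4, 0.2, 5.3]
finger_gap: 0.0225
finger_force: 68.3
```

>>> {"name": "move_arm", "arguments": {
  "plan": [
    {"gripper": -1, "dx": 0, "dy": 0, "dz": 0, "wx": 0, "wy": 0, "wz": 0},
    {"gripper": -1, "dx": 0, "dy": 0, "dz": 0, "wx": 0, "wy": 0, "wz": 0},
    {"gripper": -1, "dx": 0, "dy": 0, "dz": 0, "wx": 0, "wy": 0, "wz": 0}
  ]
}}

```text
time_s: 23.3
tcp_pos: [0.5591, 0.0372, 0.06]
ee_rot: [-0.21, 0.978, -0.0, 0.0]
wrist_force: [-1.8, -0.3, 5.5]
finger_gap: 0.0219
finger_force: 68.3
```

```bash
python3 t.py
```

```text
t 23.3 tcp [0.5591 0.0372 0.06  ] yaw 114.3 wz total -1.24 | shift shares dx,dy,dz [ 0.045 -0.41  -0.386] tilt [-0.03 -0.02]
[-0.141  0.295 -0.012] [-1.8 -0.3  5.5] 0.0
```

>>> {"name": "move_arm", "arguments": {
  "plan": [
    {"gripper": -1, "dx": 0, "dy": 0, "dz": -0.04, "wx": 0, "wy": 0, "wz": 0},
    {"gripper": -1, "dx": 0, "dy": 0, "dz": -0.06, "wx": 0, "wy": 0, "wz": 0},
    {"gripper": -1, "dx": 0, "dy": 0, "dz": -0.06, "wx": 0, "wy": 0, "wz": 0},
    {"gripper": -1, "dx": 0, "dy": 0, "dz": 0, "wx": 0, "wy": 0, "wz": 0}
  ]
}}

```text
time_s: 23.7
tcp_pos: [0.5599, 0.0373, 0.085]
ee_rot: [-0.21, 0.978, -0.0, 0.001]
wrist_force: [0.6, -0.7, -1.3]
finger_gap: 0.0217
finger_force: 68.5
```

```bash
python3 -c "
from h import *
go(.5155,-.2985,.165,95);print(np.round(ctrl.get_state()['wrist_force'],1),np.round(ctrl.get_state()['ft_torque'],2))"
```

```text
t 23.7 tcp [0.5599 0.0373 0.085 ] yaw 114.3 wz total 4.21 | shift shares dx,dy,dz [ 0.49  -2.204 -0.533] tilt [-0.17  0.  ]
[ 0.6 -0.7 -1.3] [ 0.01 -0.06  0.  ]
```

>>> {"name": "move_arm", "arguments": {
  "plan": [
    {"gripper": -1, "dx": 0, "dy": 0, "dz": -0.15, "wx": 0, "wy": 0, "wz": 0},
    {"gripper": -1, "dx": 0, "dy": 0, "dz": -0.2, "wx": 0, "wy": 0, "wz": 0},
    {"gripper": -1, "dx": 0, "dy": 0, "dz": -0.15, "wx": 0, "wy": 0, "wz": 0},
    {"gripper": -1, "dx": 0, "dy": 0, "dz": 0, "wx": 0, "wy": 0, "wz": 0.7},
    {"gripper": -1, "dx": 0, "dy": 0, "dz": 0, "wx": 0, "wy": 0, "wz": 0.7}
  ]
}}

```text
time_s: 24.2
tcp_pos: [0.5593, 0.0372, 0.1595]
ee_rot: [-0.154, 0.988, -0.0, 0.001]
wrist_force: [0.1, 0.3, -1.3]
finger_gap: 0.0219
finger_force: 68.7
```

>>> {"name": "move_arm", "arguments": {
  "plan": [
    {"gripper": -1, "dx": 0, "dy": 0, "dz": 0, "wx": 0, "wy": 0, "wz": 0.7},
    {"gripper": -1, "dx": 0, "dy": 0, "dz": 0, "wx": 0, "wy": 0, "wz": 0.7},
    {"gripper": -1, "dx": 0, "dy": 0, "dz": 0, "wx": 0, "wy": 0, "wz": 0.7},
    {"gripper": -1, "dx": 0, "dy": 0, "dz": 0, "wx": 0, "wy": 0, "wz": 0.7},
    {"gripper": -1, "dx": 0, "dy": 0, "dz": 0, "wx": 0, "wy": 0, "wz": 0}
  ]
}}

```text
time_s: 24.7
tcp_pos: [0.5587, 0.0372, 0.1583]
ee_rot: [-0.044, 0.999, -0.0, -0.0]
wrist_force: [0.1, 0.6, -1.6]
finger_gap: 0.0221
finger_force: 68.7
```

>>> {"name": "move_arm", "arguments": {
  "plan": [
    {"gripper": -1, "dx": 0.03, "dy": -0.134, "dz": 0, "wx": 0, "wy": 0, "wz": 0},
    {"gripper": -1, "dx": 0.05, "dy": -0.23, "dz": 0, "wx": 0, "wy": 0, "wz": 0},
    {"gripper": -1, "dx": 0.05, "dy": -0.23, "dz": 0, "wx": 0, "wy": 0, "wz": 0},
    {"gripper": -1, "dx": 0.05, "dy": -0.23, "dz": 0, "wx": 0, "wy": 0, "wz": 0},
    {"gripper": -1, "dx": 0.05, "dy": -0.23, "dz": 0, "wx": 0, "wy": 0, "wz": 0}
  ]
}}

```text
time_s: 25.2
tcp_pos: [0.538, -0.1246, 0.1584]
ee_rot: [-0.045, 0.999, 0.0, 0.0]
wrist_force: [-0.2, -0.4, -2.1]
finger_gap: 0.022
finger_force: 68.8
```

>>> {"name": "move_arm", "arguments": {
  "plan": [
    {"gripper": -1, "dx": 0.05, "dy": -0.23, "dz": 0, "wx": 0, "wy": 0, "wz": 0},
    {"gripper": -1, "dx": 0.05, "dy": -0.23, "dz": 0, "wx": 0, "wy": 0, "wz": 0},
    {"gripper": -1, "dx": 0.05, "dy": -0.23, "dz": 0, "wx": 0, "wy": 0, "wz": 0},
    {"gripper": -1, "dx": 0.05, "dy": -0.23, "dz": 0, "wx": 0, "wy": 0, "wz": 0},
    {"gripper": -1, "dx": 0.05, "dy": -0.23, "dz": 0, "wx": 0, "wy": 0, "wz": 0}
  ]
}}

```text
time_s: 25.7
tcp_pos: [0.5158, -0.2998, 0.1584]
ee_rot: [-0.045, 0.999, 0.0, 0.0]
wrist_force: [0.6, -0.4, -1.9]
finger_gap: 0.0221
finger_force: 68.8
```

>>> {"name": "move_arm", "arguments": {
  "plan": [
    {"gripper": -1, "dx": 0, "dy": 0, "dz": 0, "wx": 0, "wy": 0, "wz": 0},
    {"gripper": -1, "dx": 0, "dy": 0, "dz": 0, "wx": 0, "wy": 0, "wz": 0},
    {"gripper": -1, "dx": 0, "dy": 0, "dz": 0, "wx": 0, "wy": 0, "wz": 0}
  ]
}}

```text
time_s: 26.0
tcp_pos: [0.5165, -0.2971, 0.1582]
ee_rot: [-0.045, 0.999, 0.001, -0.0]
wrist_force: [0.0, 0.2, -1.9]
finger_gap: 0.0219
finger_force: 68.9
```

```bash
python3 - <<'E'
from h import *
go(.5155,-.2985,.0245,95)
for n,w in(("top",(380,480,150,250)),("side",(370,480,80,200))):
    f=ctrl.grab_frame(n);m=mask(f,w,BLUE);print(n,m.sum(),rect(m,f,ctrl.get_state()['tcp_pos'][2]-.004) if m.sum()>100 else '')
E
```

```text
t 26.0 tcp [ 0.5165 -0.2971  0.1582] yaw 95.17 wz total 0.04 | shift shares dx,dy,dz [ 0.007 -0.008  0.891] tilt [0.   0.06]
top 840 (array([ 515.8, -297.2]), array([ 96.7, 106.6]), 4.8)
side 623 (array([ 512.8, -285.4]), array([ 90.8, 109.5]), 6.0)
```

>>> {"name": "move_arm", "arguments": {
  "plan": [
    {"gripper": -1, "dx": 0.007, "dy": -0.008, "dz": 0.2, "wx": 0, "wy": 0, "wz": 0},
    {"gripper": -1, "dx": 0, "dy": 0, "dz": 0.25, "wx": 0, "wy": 0, "wz": 0},
    {"gripper": -1, "dx": 0, "dy": 0, "dz": 0.2, "wx": 0, "wy": 0, "wz": 0},
    {"gripper": -1, "dx": 0, "dy": 0, "dz": 0.1, "wx": 0, "wy": 0, "wz": 0},
    {"gripper": -1, "dx": 0, "dy": 0, "dz": 0.05, "wx": 0, "wy": 0, "wz": 0}
  ]
}}

```text
time_s: 26.6
tcp_pos: [0.5151, -0.2986, 0.0371]
ee_rot: [-0.045, 0.999, 0.001, -0.001]
wrist_force: [-0.0, 0.2, -1.5]
finger_gap: 0.0219
finger_force: 68.9
```

>>> {"name": "move_arm", "arguments": {
  "plan": [
    {"gripper": -1, "dx": 0, "dy": 0, "dz": 0.03, "wx": 0, "wy": 0, "wz": 0},
    {"gripper": -1, "dx": 0, "dy": 0, "dz": 0, "wx": 0, "wy": 0, "wz": 0},
    {"gripper": -1, "dx": 0, "dy": 0, "dz": 0, "wx": 0, "wy": 0, "wz": 0}
  ]
}}

```text
time_s: 26.9
tcp_pos: [0.5162, -0.3002, 0.0351]
ee_rot: [-0.044, 0.999, -0.001, 0.001]
wrist_force: [0.9, -0.4, -2.0]
finger_gap: 0.0221
finger_force: 68.9
```

```bash
python3 -c "
from h import *
go(.5155,-.2985,.023,95);print(np.round(ctrl.get_state()['wrist_force'],1))"
```

```text
t 26.9 tcp [ 0.5162 -0.3002  0.0351] yaw 95.06 wz total 0.01 | shift shares dx,dy,dz [0.003 0.011 0.081] tilt [-0.11 -0.06]
[ 0.9 -0.4 -2. ]
```

>>> {"name": "move_arm", "arguments": {
  "plan": [
    {"gripper": -1, "dx": 0.003, "dy": 0.01, "dz": 0.04, "wx": 0, "wy": 0, "wz": 0},
    {"gripper": -1, "dx": 0, "dy": 0, "dz": 0.03, "wx": 0, "wy": 0, "wz": 0},
    {"gripper": -1, "dx": 0, "dy": 0, "dz": 0, "wx": 0, "wy": 0, "wz": 0},
    {"gripper": -1, "dx": 0, "dy": 0, "dz": 0, "wx": 0, "wy": 0, "wz": 0}
  ]
}}

```text
time_s: 27.3
tcp_pos: [0.5145, -0.2982, 0.0232]
ee_rot: [-0.044, 0.999, 0.0, -0.0]
wrist_force: [0.6, -0.1, -2.2]
finger_gap: 0.0217
finger_force: 69.0
```

>>> {"name": "move_arm", "arguments": {
  "plan": [
    {"gripper": -1, "dx": 0, "dy": 0, "dz": 0.01, "wx": 0, "wy": 0, "wz": 0},
    {"gripper": -1, "dx": 0, "dy": 0, "dz": 0, "wx": 0, "wy": 0, "wz": 0}
  ]
}}

```text
time_s: 27.5
tcp_pos: [0.5146, -0.2983, 0.0231]
ee_rot: [-0.044, 0.999, 0.0, -0.0]
wrist_force: [-3.1, 1.8, 8.9]
finger_gap: 0.0216
finger_force: 70.2
```

Contact at 0.023, as expected. Releasing and rising.

>>> {"name": "move_arm", "arguments": {
  "plan": [
    {"gripper": -0.3, "dx": 0, "dy": 0, "dz": 0, "wx": 0, "wy": 0, "wz": 0},
    {"gripper": 0, "dx": 0, "dy": 0, "dz": 0, "wx": 0, "wy": 0, "wz": 0},
    {"gripper": 0.3, "dx": 0, "dy": 0, "dz": 0, "wx": 0, "wy": 0, "wz": 0},
    {"gripper": 0.3, "dx": 0, "dy": 0, "dz": 0, "wx": 0, "wy": 0, "wz": 0},
    {"gripper": 0.3, "dx": 0, "dy": 0, "dz": 0, "wx": 0, "wy": 0, "wz": 0}
  ]
}}

```text
time_s: 28.0
tcp_pos: [0.5147, -0.2983, 0.0218]
ee_rot: [-0.044, 0.999, 0.0, -0.0]
wrist_force: [-0.4, -0.2, -0.5]
finger_gap: 0.0557
finger_force: 0.0
```

>>> {"name": "move_arm", "arguments": {
  "plan": [
    {"gripper": 0.3, "dx": 0, "dy": 0, "dz": -0.1, "wx": 0, "wy": 0, "wz": 0},
    {"gripper": 0.3, "dx": 0, "dy": 0, "dz": -0.2, "wx": 0, "wy": 0, "wz": 0},
    {"gripper": 0.3, "dx": 0, "dy": 0, "dz": -0.3, "wx": 0, "wy": 0, "wz": 0},
    {"gripper": 0.3, "dx": 0, "dy": 0, "dz": -0.3, "wx": 0, "wy": 0, "wz": 0},
    {"gripper": 0.3, "dx": 0, "dy": 0, "dz": -0.2, "wx": 0, "wy": 0, "wz": 0}
  ]
}}

```text
time_s: 28.5
tcp_pos: [0.5157, -0.299, 0.1915]
ee_rot: [-0.044, 0.999, -0.001, 0.002]
wrist_force: [0.8, 0.1, -0.6]
finger_gap: 0.0555
finger_force: 0.0
```

>>> {"name": "move_arm", "arguments": {
  "plan": [
    {"gripper": 0.3, "dx": 0, "dy": 0, "dz": 0, "wx": 0, "wy": 0, "wz": 0},
    {"gripper": 0.3, "dx": 0, "dy": 0, "dz": 0, "wx": 0, "wy": 0, "wz": 0},
    {"gripper": 0.3, "dx": 0, "dy": 0, "dz": 0, "wx": 0, "wy": 0, "wz": 0}
  ]
}}

```text
time_s: 28.8
tcp_pos: [0.5139, -0.2978, 0.1861]
ee_rot: [-0.044, 0.999, 0.0, -0.001]
wrist_force: [-0.1, 0.5, 0.0]
finger_gap: 0.055
finger_force: 0.0
```

```bash
python3 - <<'E'
from h import *
print(ctrl.get_state()['tcp_pos'],ctrl.get_state()['finger_gap'])
for n,w in(("top",(380,480,150,250)),("side",(370,480,110,200))):
    f=ctrl.grab_frame(n);m=mask(f,w,BLUE);print(n,m.sum(),rect(m,f,.019),np.percentile(cloud(f)[m][:,2],[10,50,90]).round(4))
    if n=="side": save(f,"end.png")
E
```

```text
[ 0.51391663 -0.2978042   0.18610297] 0.05499780036937971
top 948 (array([ 515.5, -299. ]), array([ 99. , 106.2]), 5.2) [0.0176 0.0209 0.024 ]
side 667 (array([ 512.7, -289. ]), array([ 96. , 110.4]), 6.4) [0.015  0.0171 0.0188]
```

View pics/end.png

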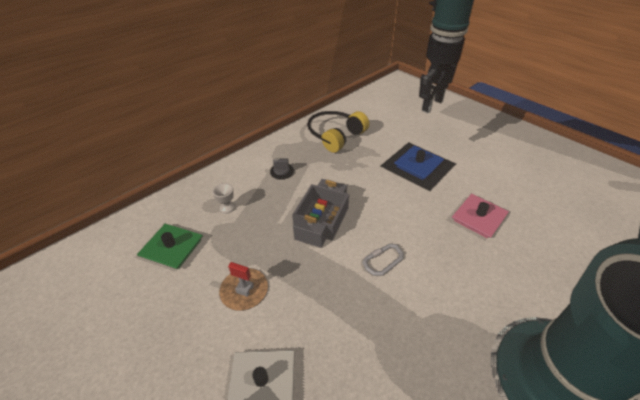

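The final picture shows the lid flat, centred and knob up on the mat at (420,163). The key stands on its coaster at (242,280), the box is open at (320,210) with both screws across, and the other things have not moved.

```bash
python3 -c "
from station import ctrl
print(ctrl.close_job())"
```

```text
the job is handed in; nothing more can be done
None
```

The job is handed in after about 29 s of robot time: both screws were turned to their stops with the key, the key stands on its coaster, and the blue lid lies flat and right way up in the middle of the mat.

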